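# Sort tagged glass blanks and run the grinder table up to its stop dog

## Robot

A 6-joint arm with a two-finger parallel gripper is mounted at the origin on the work surface. World frame = base frame: x ahead of the robot, y to its left, z up, the work surface at z = 0. Lengths are in m, angles in rad, forces in N, time in s.
With the tool pointing down it reaches from about 0.25 to 0.725 m from the base axis. Payload 4 kg.
Tool frame: the origin (TCP) lies on the centre line of the jaws, within the pads' length; the fingertips stand 17 mm ahead of it and the grasp point (between the pads) lies 2 mm behind it; z points along the fingers, x is the direction in which the jaws open and shut, and the axes are right-handed (so a half turn about z gives the same grasp; the last joint's range is limited). The gripper opens to 85 mm and grips with 20 to 120 N. Pads are 22 mm wide; open, the fingers measure 114 mm over their backs; the gripper's body (76 mm by 85 mm) begins 54 mm behind the grasp point. The pads swing forward as they close: fully open they stand 13 mm farther back than shut.
Start: joints at [-1.325, 0.241, 0.005, 1.335, 0, 1.571], TCP at [0.122, -0.485, 0.248] pointing down, gripper open.
Joint ranges: [-2.72, 2.72], [-1.05, 1.87], [-1.09, 1.28], [-1.99, 2.15], [-1.42, 1.44], [-3.14, 3.14]. Speed limits (rad/s): [2.79, 2.79, 3.14, 3.14, 3.14, 3.14].

## Interface

Orientations are given as a unit quaternion [x, y, z, w].
In Python, from workcell import bot gives the robot as it stands.
- The arm moves only by the tool jog_arm, never from a script. Its arguments are lists of equal length, an entry for each row: "jaw": the closure, from 0 (fully open) to 1 (shut); "linear": the shift along the tool's x, y, z in m, a list of three; "delta_rot": the turn, a rotation vector about the tool's x, y, z in degrees, a list of three. A call has exactly 8 rows; each row is the pose to reach, as a shift and turn from the pose commanded when the call began, along the tool's axes at that moment; what a row does not reach only later rows make up. A row lasts 1/12 s, in which the tool goes at most 41.7 mm and 7.16 degrees, less where a joint would pass 70% of its speed; a pose out of reach is approached as far as the arm can. A call with a gripper value outside its range is refused whole. The fingers move at their own pace and stop on an object; the grip force is fixed at half the most. Time passes only in rows, so rows that repeat a pose let the fingers close, or fill a call up. It gives the time, the measured TCP pose, the force and the opening at its end, in the units of the state.
- bot.get_obs(): the state, without advancing time (a new reading comes with each control period).
- bot.camera(name): name is "scene" or "top" or "wrist"; returns (picture, depth): 400x640x3 uint8, red, green, blue; 400x640 float32, m along the optical axis (not along the pixel's ray), 0 where there is no reading.
- bot.calibration(name): a dict with "fovy" (degrees; the focal length in pixels is half the picture's height over the tangent of half this angle, whatever the lens; pixels are square), "cx", "cy" (the principal point, pixels), "origin" and "orientation" of the camera in the world. Camera axes: x right, y down, z forward; pixel columns grow to the right and rows downward; lengths in m; the calibration is good to about 2 mm. A picture is of the moment at which its call begins: read the wrist's pose just before it. calibration takes no time and is no camera call; for the wrist camera it gives the pose at the moment of the call.
- bot.job_done(): hands the job in, once; it reports no verdict.
The state is a dict: "clock": time; "joint_pos": joint angles; "joint_vel": joint speeds; "tau": joint torques, N m; "eef_pos": TCP position; "tool_rot": TCP orientation; "ft_force": force on the tool from outside, world axes, zero at the start; "ft_torque": the same for the moment, N m; "grip_width": finger opening in m.
Only numpy, scipy, OpenCV 4.12 (cv2) and the standard library are available. Lean on these libraries where they do the work, as an engineer would, in place of code of your own. Each camera call takes 0.05 s, during which the arm holds its last target.

## Task

Sort the inspected glass blanks before grinding: stand every blank tagged with a round dot in a nest of its own on the grinder's table, and every blank tagged with an X in a nest of its own in the wooden reject tray (one may stand there already), tag upward, set down and not dropped. When all are sorted, take hold of the handwheel, as many times as needed, and wind the table to the left, towards the guarded grinding wheel, until its brass pointer is in line with the white line on the stop dog. Leave the other things on the bench where they are.

Things in the scene. Friction and masses are not known exactly. Their poses are not given: they have to be found in the camera images.
- dot_blank1: Passed blank: cast-glass block 40 mm (its x) by 52 mm (its y) by 46 mm high, about 0.23 kg; origin at the centre of its underside, z up out of the tagged top. The thin orange tag gummed on its rough top is a round dot, 28 mm across: good. None if absent this time
- dot_blank2: Passed blank: cast-glass block 40 mm (its x) by 52 mm (its y) by 46 mm high, about 0.23 kg; origin at the centre of its underside, z up out of the tagged top. The thin orange tag gummed on its rough top is a round dot, 28 mm across: good. None if absent this time
- dot_blank3: Passed blank: cast-glass block 40 mm (its x) by 52 mm (its y) by 46 mm high, about 0.23 kg; origin at the centre of its underside, z up out of the tagged top. The thin orange tag gummed on its rough top is a round dot, 28 mm across: good. None if absent this time
- dot_blank4: Passed blank: cast-glass block 40 mm (its x) by 52 mm (its y) by 46 mm high, about 0.23 kg; origin at the centre of its underside, z up out of the tagged top. The thin orange tag gummed on its rough top is a round dot, 28 mm across: good. None if absent this time
- cross_blank1: Failed blank: cast-glass block 40 mm (its x) by 52 mm (its y) by 46 mm high, about 0.23 kg; origin at the centre of its underside, z up out of the tagged top. The thin orange tag on its top is two strips laid as an X: reject. None if absent this time
- cross_blank2: Failed blank: cast-glass block 40 mm (its x) by 52 mm (its y) by 46 mm high, about 0.23 kg; origin at the centre of its underside, z up out of the tagged top. The thin orange tag on its top is two strips laid as an X: reject. None if absent this time
- cross_blank3: Failed blank: cast-glass block 40 mm (its x) by 52 mm (its y) by 46 mm high, about 0.23 kg; origin at the centre of its underside, z up out of the tagged top. The thin orange tag on its top is two strips laid as an X: reject. None if absent this time; when present it starts in the reject tray already
- nest1 (a point): Nest 1 of the four in a row on the grinder's table: centre of its floor, about 104 mm above the bench. Pocket 50 mm (its x) by 62 mm (its y, the row direction) between bars 7 mm high and 6 mm thick, pitch 68 mm; it moves with the table. Axes parallel to grinder
- nest2 (a point): Nest 2 of the four in a row on the grinder's table: centre of its floor, about 104 mm above the bench. Pocket 50 mm (its x) by 62 mm (its y, the row direction) between bars 7 mm high and 6 mm thick, pitch 68 mm; it moves with the table. Axes parallel to grinder
- nest3 (a point): Nest 3 of the four in a row on the grinder's table: centre of its floor, about 104 mm above the bench. Pocket 50 mm (its x) by 62 mm (its y, the row direction) between bars 7 mm high and 6 mm thick, pitch 68 mm; it moves with the table. Axes parallel to grinder
- nest4 (a point): Nest 4 of the four in a row on the grinder's table: centre of its floor, about 104 mm above the bench. Pocket 50 mm (its x) by 62 mm (its y, the row direction) between bars 7 mm high and 6 mm thick, pitch 68 mm; it moves with the table. Axes parallel to grinder
- reject_nest1 (a point): Nest 1 of the three in a row in the wooden reject tray: centre of its floor, 12 mm above the bench. Pocket 50 mm (its x) by 62 mm (its y) between bars 7 mm high and 6 mm thick, pitch 68 mm. The tray is fast to the bench
- reject_nest2 (a point): Nest 2 of the three in a row in the wooden reject tray: centre of its floor, 12 mm above the bench. Pocket 50 mm (its x) by 62 mm (its y) between bars 7 mm high and 6 mm thick, pitch 68 mm. The tray is fast to the bench
- reject_nest3 (a point): Nest 3 of the three in a row in the wooden reject tray: centre of its floor, 12 mm above the bench. Pocket 50 mm (its x) by 62 mm (its y) between bars 7 mm high and 6 mm thick, pitch 68 mm. The tray is fast to the bench
- grinder: Bench surface grinder, fast to the bench: olive base 600 mm long, 66 mm high, with a steel table running left-right on top, handwheel at the front (towards the robot), column and guarded wheel at its left end. Origin on the bench under the middle of the table as it starts; x to the back, y along the table's travel towards the guarded wheel, z up. The guard begins 265 mm along +y from the origin and 170 mm above the bench
- handwheel_centre (a point): Centre of the handwheel, 80 mm above the bench, at the front of the grinder 165 mm before its origin. The wheel stands upright in the grinder's y-z plane, its axle along x: round steel rim, centre-line radius 60 mm, bar 14 mm thick, three spokes, about 60 mm clear behind the rim. The rim can be pinched across its thickness (fingers closing along the grinder's x) at the top, from above, and pivots between the fingers as it is carried round
- handwheel (a joint): Handwheel angle, rad, 0 at the start, range -0.5 to 7.5. It grows as the top of the wheel goes towards +y of the grinder (to the left as seen from the robot; anticlockwise seen from the robot). A rack drives the table 20 mm towards +y per rad; it needs about 4 N at the rim and stays where it is left
- pointer (a point): Tip of the small brass pointer on the front edge of the grinder's table, 100 mm above the bench; moves with the table. At the start the stop dog lies 60 to 95 mm from it towards +y
- stop_dog: Dark steel stop dog, 20 by 24 mm, 36 mm high, clamped on the front of the grinder's base (fixed); a white line runs along its x across the middle of its top. Origin at the centre of its underside, 63 mm above the bench; axes parallel to the grinder's. It is a mark only and does not stop the table
- tape_roll: Roll of tape lying flat, 72 mm outside, 24 mm high, among the blanks. Bystander; origin at its underside
- polish_jar: Small white jar with a steel lid, 52 mm across, 62 mm high, among the blanks. Bystander; origin at its underside
- caliper: Steel caliper, 190 mm long, 5 mm thick (8 mm at its slide), lying on the bench before the blanks; origin at the middle of its beam. Bystander
Mind the look-alikes: they are no part of the job. What is shaped like the cross_blank1 but pink, purple or red is not meant.

How it is judged:
On the way, in this order (a step that is already met when the one before it is completed fails the run):
1. every dotted blank stands in a table nest and every crossed blank in a reject nest, released (((horizontal distance between dot_blank1 and nest1 below 0.01 m and z of dot_blank1 in the frame of nest1 between -0.004 and 0.005 m and angle between dot_blank1's own z axis and vertical below 0.08 rad and contact force between the fingers and dot_blank1 below 0.1 N) or (horizontal distance between dot_blank1 and nest2 below 0.01 m and z of dot_blank1 in the frame of nest2 between -0.004 and 0.005 m and angle between dot_blank1's own z axis and vertical below 0.08 rad and contact force between the fingers and dot_blank1 below 0.1 N) or (horizontal distance between dot_blank1 and nest3 below 0.01 m and z of dot_blank1 in the frame of nest3 between -0.004 and 0.005 m and angle between dot_blank1's own z axis and vertical below 0.08 rad and contact force between the fingers and dot_blank1 below 0.1 N) or (horizontal distance between dot_blank1 and nest4 below 0.01 m and z of dot_blank1 in the frame of nest4 between -0.004 and 0.005 m and angle between dot_blank1's own z axis and vertical below 0.08 rad and contact force between the fingers and dot_blank1 below 0.1 N)) and ((horizontal distance between dot_blank2 and nest1 below 0.01 m and z of dot_blank2 in the frame of nest1 between -0.004 and 0.005 m and angle between dot_blank2's own z axis and vertical below 0.08 rad and contact force between the fingers and dot_blank2 below 0.1 N) or (horizontal distance between dot_blank2 and nest2 below 0.01 m and z of dot_blank2 in the frame of nest2 between -0.004 and 0.005 m and angle between dot_blank2's own z axis and vertical below 0.08 rad and contact force between the fingers and dot_blank2 below 0.1 N) or (horizontal distance between dot_blank2 and nest3 below 0.01 m and z of dot_blank2 in the frame of nest3 between -0.004 and 0.005 m and angle between dot_blank2's own z axis and vertical below 0.08 rad and contact force between the fingers and dot_blank2 below 0.1 N) or (horizontal distance between dot_blank2 and nest4 below 0.01 m and z of dot_blank2 in the frame of nest4 between -0.004 and 0.005 m and angle between dot_blank2's own z axis and vertical below 0.08 rad and contact force between the fingers and dot_blank2 below 0.1 N)) and ((horizontal distance between dot_blank3 and nest1 below 0.01 m and z of dot_blank3 in the frame of nest1 between -0.004 and 0.005 m and angle between dot_blank3's own z axis and vertical below 0.08 rad and contact force between the fingers and dot_blank3 below 0.1 N) or (horizontal distance between dot_blank3 and nest2 below 0.01 m and z of dot_blank3 in the frame of nest2 between -0.004 and 0.005 m and angle between dot_blank3's own z axis and vertical below 0.08 rad and contact force between the fingers and dot_blank3 below 0.1 N) or (horizontal distance between dot_blank3 and nest3 below 0.01 m and z of dot_blank3 in the frame of nest3 between -0.004 and 0.005 m and angle between dot_blank3's own z axis and vertical below 0.08 rad and contact force between the fingers and dot_blank3 below 0.1 N) or (horizontal distance between dot_blank3 and nest4 below 0.01 m and z of dot_blank3 in the frame of nest4 between -0.004 and 0.005 m and angle between dot_blank3's own z axis and vertical below 0.08 rad and contact force between the fingers and dot_blank3 below 0.1 N)) and ((horizontal distance between dot_blank4 and nest1 below 0.01 m and z of dot_blank4 in the frame of nest1 between -0.004 and 0.005 m and angle between dot_blank4's own z axis and vertical below 0.08 rad and contact force between the fingers and dot_blank4 below 0.1 N) or (horizontal distance between dot_blank4 and nest2 below 0.01 m and z of dot_blank4 in the frame of nest2 between -0.004 and 0.005 m and angle between dot_blank4's own z axis and vertical below 0.08 rad and contact force between the fingers and dot_blank4 below 0.1 N) or (horizontal distance between dot_blank4 and nest3 below 0.01 m and z of dot_blank4 in the frame of nest3 between -0.004 and 0.005 m and angle between dot_blank4's own z axis and vertical below 0.08 rad and contact force between the fingers and dot_blank4 below 0.1 N) or (horizontal distance between dot_blank4 and nest4 below 0.01 m and z of dot_blank4 in the frame of nest4 between -0.004 and 0.005 m and angle between dot_blank4's own z axis and vertical below 0.08 rad and contact force between the fingers and dot_blank4 below 0.1 N)) and ((horizontal distance between cross_blank1 and reject_nest1 below 0.01 m and z of cross_blank1 in the frame of reject_nest1 between -0.004 and 0.005 m and angle between cross_blank1's own z axis and vertical below 0.08 rad and contact force between the fingers and cross_blank1 below 0.1 N) or (horizontal distance between cross_blank1 and reject_nest2 below 0.01 m and z of cross_blank1 in the frame of reject_nest2 between -0.004 and 0.005 m and angle between cross_blank1's own z axis and vertical below 0.08 rad and contact force between the fingers and cross_blank1 below 0.1 N) or (horizontal distance between cross_blank1 and reject_nest3 below 0.01 m and z of cross_blank1 in the frame of reject_nest3 between -0.004 and 0.005 m and angle between cross_blank1's own z axis and vertical below 0.08 rad and contact force between the fingers and cross_blank1 below 0.1 N)) and ((horizontal distance between cross_blank2 and reject_nest1 below 0.01 m and z of cross_blank2 in the frame of reject_nest1 between -0.004 and 0.005 m and angle between cross_blank2's own z axis and vertical below 0.08 rad and contact force between the fingers and cross_blank2 below 0.1 N) or (horizontal distance between cross_blank2 and reject_nest2 below 0.01 m and z of cross_blank2 in the frame of reject_nest2 between -0.004 and 0.005 m and angle between cross_blank2's own z axis and vertical below 0.08 rad and contact force between the fingers and cross_blank2 below 0.1 N) or (horizontal distance between cross_blank2 and reject_nest3 below 0.01 m and z of cross_blank2 in the frame of reject_nest3 between -0.004 and 0.005 m and angle between cross_blank2's own z axis and vertical below 0.08 rad and contact force between the fingers and cross_blank2 below 0.1 N)) and ((horizontal distance between cross_blank3 and reject_nest1 below 0.01 m and z of cross_blank3 in the frame of reject_nest1 between -0.004 and 0.005 m and angle between cross_blank3's own z axis and vertical below 0.08 rad and contact force between the fingers and cross_blank3 below 0.1 N) or (horizontal distance between cross_blank3 and reject_nest2 below 0.01 m and z of cross_blank3 in the frame of reject_nest2 between -0.004 and 0.005 m and angle between cross_blank3's own z axis and vertical below 0.08 rad and contact force between the fingers and cross_blank3 below 0.1 N) or (horizontal distance between cross_blank3 and reject_nest3 below 0.01 m and z of cross_blank3 in the frame of reject_nest3 between -0.004 and 0.005 m and angle between cross_blank3's own z axis and vertical below 0.08 rad and contact force between the fingers and cross_blank3 below 0.1 N))), for 0.2 s.
2. the table is wound until the pointer is in line with the stop dog's line (y of pointer in the frame of stop_dog between -0.004 and 0.004 m), for 0.2 s.
At the end, for the whole second after the job is handed in: Every blank stands flat, tag up, released and at rest: dotted ones in table nests, crossed ones in reject nests (centre within 10 mm of the nest's, underside within 5 mm of its floor); the pointer is within 4 mm of the stop dog's line along the travel, wheel at rest (all of step 1 and all of step 2 and linear speed of each of dot_blank1, dot_blank2, dot_blank3, dot_blank4, cross_blank1, cross_blank2, cross_blank3 below 0.02 m/s and velocity of joint handwheel between -0.1 and 0.1 rad/s); the robot touches nothing.
It fails at once if one of the other things on the bench is knocked more than 50 mm away (distance of any of tape_roll, polish_jar, caliper from where it was at the start of the episode above 0.05 m).
It fails at once if a blank is dropped (falls freely from more than about 6 cm) ((linear speed of dot_blank1 above 1.1 m/s and contact force between anything else and dot_blank1 below 0.05 N) or (linear speed of dot_blank2 above 1.1 m/s and contact force between anything else and dot_blank2 below 0.05 N) or (linear speed of dot_blank3 above 1.1 m/s and contact force between anything else and dot_blank3 below 0.05 N) or (linear speed of dot_blank4 above 1.1 m/s and contact force between anything else and dot_blank4 below 0.05 N) or (linear speed of cross_blank1 above 1.1 m/s and contact force between anything else and cross_blank1 below 0.05 N) or (linear speed of cross_blank2 above 1.1 m/s and contact force between anything else and cross_blank2 below 0.05 N) or (linear speed of cross_blank3 above 1.1 m/s and contact force between anything else and cross_blank3 below 0.05 N)).
Of dot_blank1, dot_blank2, dot_blank3, dot_blank4 only 3 to 4 are there at a start; the rules pass over those that are not, and their reading is None.
Of cross_blank1, cross_blank2, cross_blank3 only 2 to 3 are there at a start; the rules pass over those that are not, and their reading is None.
At some moment in a run one of dot_blank1, dot_blank2, dot_blank3, dot_blank4, cross_blank1, cross_blank2 may be knocked a few centimetres aside while the robot is not near it.
It also fails if it takes over 210 s, if anything falls off the work surface, if the arm or the gripper's body presses on something with over 40 N, if the wrist force passes 120 N, or if a joint passes its speed limit or range.

## Working session

There is one attempt and no reset: what is moved stays moved. The work goes in short steps, Python scripts to look and compute and a tool call to move; the robot and the scene stay as the last step left them, time stands still between calls to the robot, and variables do not carry over. Pictures are saved under pics/ and viewed, and the job is handed in when it is done.

Besides the shell and the picture viewer there is one more tool, called as name(argument=value, ...) on one line, values as JSON. jog_arm: Moves the arm, as the interface text tells. Its arguments: {"type":"object","properties":{"jaw":{"type":"array","items":{"type":"number"}},"linear":{"type":"array","items":{"type":"array","items":{"type":"number"}}},"delta_rot":{"type":"array","items":{"type":"array","items":{"type":"number"}}}},"required":["jaw","linear","delta_rot"]}

```bash
mkdir -p pics; ls
cat > h.py <<'E'
from workcell import bot
import numpy as np, cv2
from scipy.spatial.transform import Rotation as R
def snap(n,f=None):
    c=bot.calibration(n); im,d=bot.camera(n)
    if f: cv2.imwrite('pics/'+f,im[:,:,::-1])
    return im,d,c
def K(c,h=400):
    return h/2/np.tan(np.radians(c['fovy'])/2)
def ray(c,u,v):
    f=K(c); d=np.array([(u-c['cx'])/f,(v-c['cy'])/f,1.0])
    return np.array(c['origin']),R.from_quat(c['orientation']).apply(d)
def onz(c,u,v,z):
    o,d=ray(c,u,v); return o+d*(z-o[2])/d[2]
def pt(c,u,v,dep):
    o,d=ray(c,u,v); return o+d*dep
def cloud(c,dep):
    v,u=np.mgrid[0:400,0:640]; f=K(c)
    P=np.stack([(u-c['cx'])/f*dep,(v-c['cy'])/f*dep,dep],-1)
    return R.from_quat(c['orientation']).apply(P.reshape(-1,3)).reshape(400,640,3)+np.array(c['origin'])
def proj(c,p):
    q=R.from_quat(c['orientation']).inv().apply(np.array(p)-np.array(c['origin'])); f=K(c)
    return q[0]/q[2]*f+c['cx'],q[1]/q[2]*f+c['cy']
E
python3 - <<'E'
from h import *
print(bot.get_obs())
for n in ['scene','top']:
    im,d,c=snap(n,n+'0.png'); print(n,c)
print(bot.calibration('wrist'))
E
```

```text
pics
{'clock': 0.0, 'joint_pos': array([-1.32498474e+00,  2.41389389e-01,  3.71851014e-03,  1.33520985e+00,
        2.02563072e-05,  1.57081308e+00]), 'joint_vel': array([-0.00053277, -0.00029353, -0.00053927,  0.00040308, -0.00071753,
       -0.00114679]), 'tau': array([ 7.08627758e-04, -3.72325766e+01,  2.52402645e+01,  1.71221240e-02,
        2.55561289e-06, -3.11770876e-06]), 'eef_pos': array([ 0.12153056, -0.48438325,  0.24742253]), 'tool_rot': array([ 7.88456078e-01, -6.15090178e-01, -8.15511440e-04, -6.49019980e-04]), 'ft_force': array([-0.23517767,  1.01757346,  0.21272357]), 'ft_torque': array([ 0.03266792,  0.00178171, -0.05576035]), 'grip_width': 0.08556429965803675}
scene {'fovy': 46.744327923817615, 'cx': 318.93027289588855, 'cy': 202.48365792845547, 'origin': array([1.12299686, 0.27534818, 1.05159755]), 'orientation': array([ 0.45646241,  0.83200358, -0.27206334, -0.15935381])}
top {'fovy': 45.766119341771294, 'cx': 319.8467293833533, 'cy': 207.35805935339008, 'origin': array([ 0.38970112, -0.10345036,  1.32940308]), 'orientation': array([-0.69518823,  0.71628051, -0.04183927,  0.04364669])}
{'fovy': 71.09402671944534, 'cx': 320.9020260208953, 'cy': 200.68890838635585, 'origin': array([ 0.18629144, -0.46808094,  0.3735503 ]), 'orientation': array([ 0.78166786, -0.60916423, -0.08305932,  0.10495449])}
```

View pics/scene0.png

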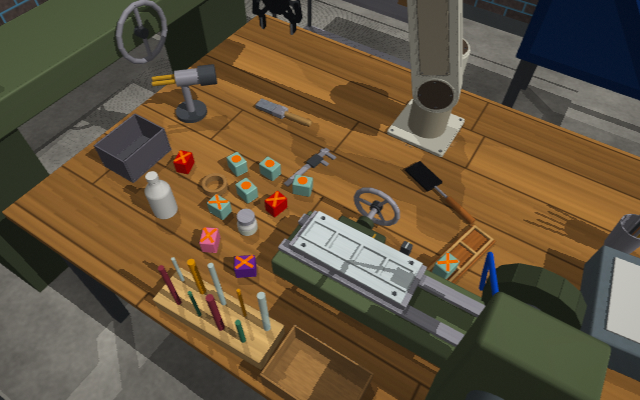

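View pics/top0.png

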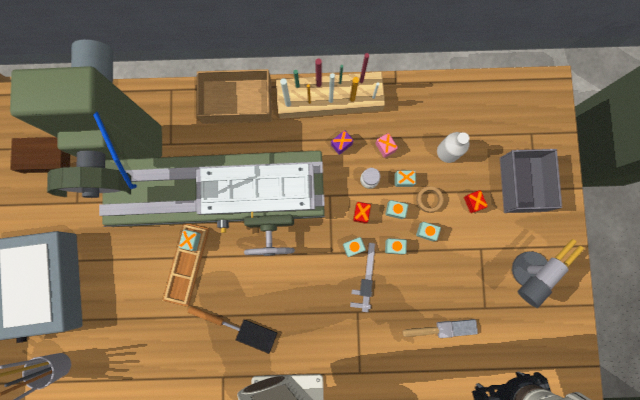

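The top view shows cyan glass blanks: dots at (397,209), (429,231), (397,246), (355,246), and X's at (405,178) and, already in the tray, (188,240). The look-alikes are red X (362,212) and (476,201), pink X (387,145) and purple X (342,142); none of these count. I'll check a close crop and measure.

Run:
```python
from h import *
im,d,c=snap('top')
np.savez('top0.npz',im=im,d=d)
a=cv2.resize(im[130:270,330:490],None,fx=4.5,fy=4.5,interpolation=cv2.INTER_CUBIC); cv2.imwrite('pics/c1.png',a[:,:,::-1])
a=cv2.resize(im[140:310,90:335],None,fx=3.2,fy=3.2,interpolation=cv2.INTER_CUBIC); cv2.imwrite('pics/c2.png',a[:,:,::-1])
P=cloud(c,d)
hsv=cv2.cvtColor(im,cv2.COLOR_RGB2HSV)
# cyan-ish top + orange region at z 0.03-0.07
m=((hsv[...,0]>70)&(hsv[...,0]<110)&(hsv[...,1]>50)&(hsv[...,2]>90)).astype(np.uint8)
m=cv2.morphologyEx(m,cv2.MORPH_CLOSE,np.ones((5,5)))
cs,_=cv2.findContours(m,cv2.RETR_EXTERNAL,cv2.CHAIN_APPROX_NONE)
for k in cs:
    if cv2.contourArea(k)<60: continue
    (u,v),wh,an=cv2.minAreaRect(k)
    print('rect',round(u,1),round(v,1),np.round(wh,1),an, P[int(v),int(u)])
for u,v in [(250,190),(290,190),(210,190),(180,270),(300,280)]: print(u,v,P[v,u])
```

```text
rect 395.7 245.7 [19.2 13.6] 3.814074993133545 [ 0.43738081 -0.30273771  0.0432123 ]
rect 353.9 246.6 [13.6 18.3] 71.56504821777344 [ 0.43811262 -0.1891335   0.0420305 ]
rect 190.9 240.4 [13.5 17.6] 15.945395469665527 [0.46654001 0.24820179 0.05880679]
rect 428.4 231.0 [19.6 14.2] 18.43494987487793 [ 0.47501068 -0.3932039   0.04779104]
rect 396.7 209.0 [18.7 14.4] 12.52880859375 [ 0.53787864 -0.31014344  0.04468663]
rect 405.0 178.5 [18. 13.] 0.0 [ 0.62039492 -0.33920023  0.04322145]
rect 112.8 150.7 [85.   8.6] 61.88679504394531 [0.6366382  0.32033488 0.37960691]
250 190 [0.59093856 0.07980216 0.09809385]
290 190 [ 0.58725698 -0.02561444  0.10114647]
210 190 [0.59344933 0.18414072 0.10220286]
180 270 [0.38743974 0.28795527 0.01379578]
300 280 [ 0.35006529 -0.0414441   0.00126859]
```

View pics/c1.png

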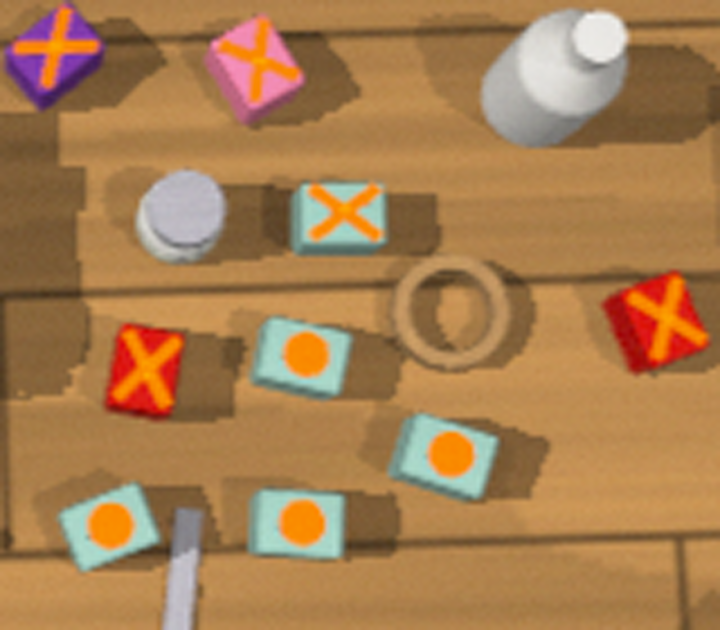

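View pics/c2.png

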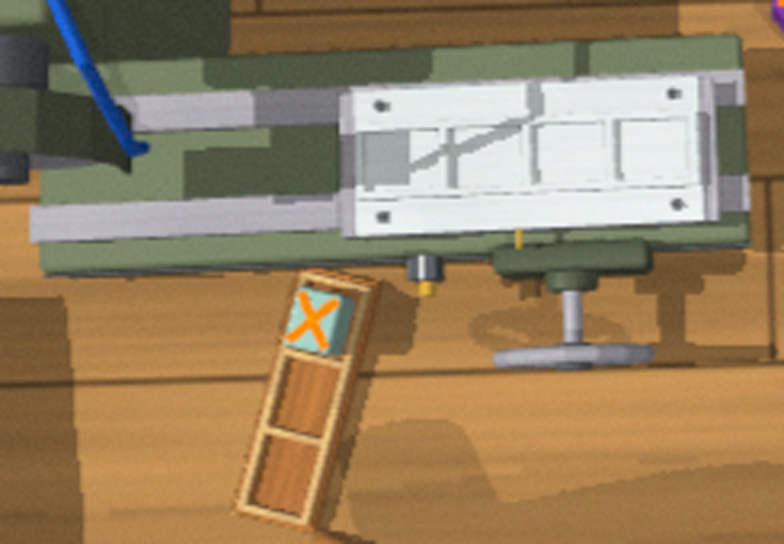

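The crop confirms four dots and one X loose on the bench, with one X already in the tray. Next is a look from the wrist camera. First I need a move-planning helper.

```bash
cat >> h.py <<'E'
def plan(p,yaw_deg,o=None):
    """shift in tool axes (mm) and rotvec deg to reach pos p with tool down and tool-x yaw (mod 180 chosen nearest)"""
    o=o or bot.get_obs()
    T=R.from_quat(o['tool_rot']); x=T.apply([1,0,0]); cur=np.degrees(np.arctan2(x[1],x[0]))
    best=None
    for k in (-360,-180,0,180,360):
        y=yaw_deg+k
        if best is None or abs(y-cur)<abs(best-cur): best=y
    y=np.radians(best)
    G=R.from_matrix(np.array([[np.cos(y),np.sin(y),0],[np.sin(y),-np.cos(y),0],[0,0,-1]]))
    rv=np.degrees((T.inv()*G).as_rotvec())
    s=T.inv().apply(np.array(p)-o['eef_pos'])
    print('cur yaw %.1f -> %.1f  shift'%(cur,best),np.round(s,4),'rot',np.round(rv,2),'q6',round(o['joint_pos'][5],2))
def st():
    o=bot.get_obs(); x=R.from_quat(o['tool_rot']).as_matrix()
    print('t',round(o['clock'],2),'pos',np.round(o['eef_pos'],4),'yaw',round(np.degrees(np.arctan2(x[1,0],x[0,0])),1),'tilt',round(np.degrees(np.arccos(-x[2,2])),2),'w',round(o['grip_width'],4),'F',np.round(o['ft_force'],1),'q6',round(o['joint_pos'][5],2))
E
python3 - <<'E'
from h import *
c=bot.calibration('wrist'); print(R.from_quat(c['orientation']).as_matrix()); print(proj(c,bot.get_obs()['eef_pos']))
plan([0.50,-0.31,0.36],0)
E
```

```text
[[ 0.2440403  -0.93491079 -0.25765511]
 [-0.96976358 -0.23573753 -0.06313804]
 [-0.00171055  0.26527276 -0.96417189]]
(np.float64(321.57763485081153), np.float64(262.91928340415785))
cur yaw -75.9 -> 0.0  shift [-0.0774 -0.4095 -0.1123] rot [-6.000e-02  8.000e-02 -7.592e+01] q6 1.57
```

jog_arm(jaw=[0,0,0,0,0,0,0,0], linear=[[0,0,-0.112],[0,0,-0.112],[-0.077,-0.41,-0.112],[-0.077,-0.41,-0.112],[-0.077,-0.41,-0.112],[-0.077,-0.41,-0.112],[-0.077,-0.41,-0.112],[-0.077,-0.41,-0.112]], delta_rot=[[0,0,-7],[0,0,-14],[0,0,-21],[0,0,-28],[0,0,-35],[0,0,-42],[0,0,-49],[0,0,-56]])

```text
clock: 0.82
eef_pos: [0.3496, -0.3794, 0.3488]
tool_rot: [0.985, -0.17, -0.0, -0.0]
ft_force: [1.0, -1.0, 0.3]
grip_width: 0.0856
```

```bash
python3 -c "
from h import *
st();plan([0.50,-0.31,0.36],0)"
```

```text
t 0.82 pos [ 0.3496 -0.3794  0.3488] yaw -19.6 tilt 0.02 w 0.0856 F [ 1.  -1.   0.3] q6 1.09
cur yaw -19.6 -> 0.0  shift [ 0.1184 -0.1158 -0.0113] rot [-1.000e-02  2.000e-02 -1.959e+01] q6 1.09
```

jog_arm(jaw=[0,0,0,0,0,0,0,0], linear=[[0.118,-0.116,-0.011],[0.118,-0.116,-0.011],[0.118,-0.116,-0.011],[0.118,-0.116,-0.011],[0.118,-0.116,-0.011],[0.118,-0.116,-0.011],[0.118,-0.116,-0.011],[0.118,-0.116,-0.011]], delta_rot=[[0,0,-7],[0,0,-14],[0,0,-19.6],[0,0,-19.6],[0,0,-19.6],[0,0,-19.6],[0,0,-19.6],[0,0,-19.6]])

```text
clock: 1.48
eef_pos: [0.4977, -0.3123, 0.3597]
tool_rot: [1.0, -0.003, -0.0, -0.0]
ft_force: [0.3, -0.2, -0.6]
grip_width: 0.0854
```

Run:
```python
from h import *
st();im,d,c=snap('wrist','w1.png');np.savez('w1.npz',im=im,d=d,c=c)
```

```text
t 1.48 pos [ 0.4977 -0.3123  0.3597] yaw -0.4 tilt 0.04 w 0.0854 F [ 0.3 -0.2 -0.6] q6 1.02
```

View pics/w1.png

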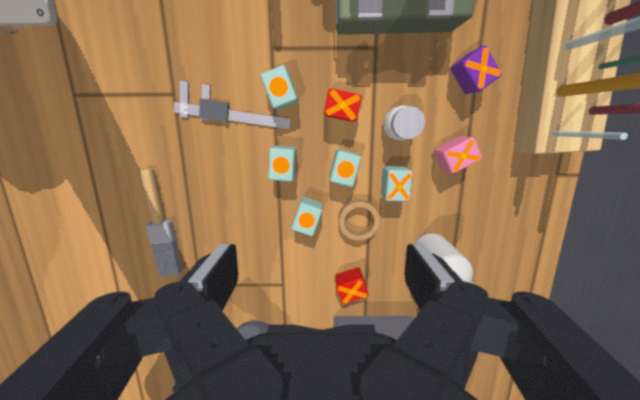

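The wrist view shows dots at (279,87), (281,165), (345,169) and (307,220), the X at (399,186), the tape roll at (359,220) and the jar at (404,122). Now I'll measure their centres and yaws.

```bash
cat >> h.py <<'E'
def blanks(im,c,ztop=0.046,show=True):
    hsv=cv2.cvtColor(im,cv2.COLOR_RGB2HSV)
    cy=((hsv[...,0]>75)&(hsv[...,0]<105)&(hsv[...,1]>40)&(hsv[...,2]>150)).astype(np.uint8)
    org=((hsv[...,0]>6)&(hsv[...,0]<20)&(hsv[...,1]>210)&(hsv[...,2]>180)).astype(np.uint8)
    out=[]
    m=cy|org; m=cv2.morphologyEx(m,cv2.MORPH_OPEN,np.ones((3,3)))
    cs,_=cv2.findContours(m,cv2.RETR_EXTERNAL,cv2.CHAIN_APPROX_NONE)
    for k in cs:
        if cv2.contourArea(k)<80: continue
        mm=np.zeros_like(m); cv2.drawContours(mm,[k],-1,1,-1)
        if cy[mm>0].mean()<0.2 or org[mm>0].mean()<0.1: continue
        v,u=np.nonzero(mm&org); u0,v0=u.mean(),v.mean()
        W=np.array([onz(c,a,b,ztop)[:2] for a,b in k[:,0,:]])
        (x,y),(w,h),an=cv2.minAreaRect((W*1000).astype(np.float32))
        if w>h: an+=90; w,h=h,w   # an = direction of short side (block x)
        an=(an+90)%180-90
        t=onz(c,u0,v0,ztop)
        out.append((t,an))
        print('px (%.0f,%.0f) fill %.2f tag xy'%(u0,v0,org[mm>0].mean()),np.round(t[:2],4),'rect c',np.round([x/1000,y/1000],4),'size',round(w),round(h),'yaw_x %.1f'%an)
    return out
E
python3 - <<'E'
from h import *
z=np.load('w1.npz',allow_pickle=True);blanks(z['im'],z['c'].item())
print('top');z=np.load('top0.npz');blanks(z['im'],bot.calibration('top'))
E
```

```text
top
```

Run:
```python
from h import *
z=np.load('w1.npz',allow_pickle=True);im=z['im'];hsv=cv2.cvtColor(im,cv2.COLOR_RGB2HSV)
for u,v in [(281,165),(281,150),(276,178),(290,150),(300,165),(399,186),(388,175),(399,198),(340,103)]: print(u,v,im[v,u],hsv[v,u])
```

```text
281 165 [245 146  10] [ 17 245 245]
281 150 [181 217 209] [ 83  42 217]
276 178 [168 207 197] [ 82  48 207]
290 150 [170 212 201] [ 82  51 212]
300 165 [166 124  80] [ 15 132 166]
399 186 [246 172  10] [ 21 245 246]
388 175 [187 160 128] [ 16  80 187]
399 198 [171 212 202] [ 83  49 212]
340 103 [246 168  10] [ 20 245 246]
```

```bash
sed -i 's/(hsv\[...,0\]<20)/(hsv[...,0]<26)/; s/(hsv\[...,1\]>40)&(hsv\[...,2\]>150)/(hsv[...,1]>30)\&(hsv[...,2]>165)/' h.py
python3 - <<'E'
from h import *
z=np.load('w1.npz',allow_pickle=True);blanks(z['im'],z['c'].item())
print('top');z=np.load('top0.npz');blanks(z['im'],bot.calibration('top'))
E
```

```text
top
```

Run:
```python
from h import *
z=np.load('w1.npz',allow_pickle=True);im=z['im'];c=z['c'].item()
hsv=cv2.cvtColor(im,cv2.COLOR_RGB2HSV)
cy=((hsv[...,0]>75)&(hsv[...,0]<105)&(hsv[...,1]>30)&(hsv[...,2]>165)).astype(np.uint8)
org=((hsv[...,0]>6)&(hsv[...,0]<26)&(hsv[...,1]>210)&(hsv[...,2]>180)).astype(np.uint8)
print(cy.sum(),org.sum())
m=cy|org; print(m.sum()); m=cv2.morphologyEx(m,cv2.MORPH_OPEN,np.ones((3,3),np.uint8))
cs,_=cv2.findContours(m,cv2.RETR_EXTERNAL,cv2.CHAIN_APPROX_NONE)
for k in cs:
    mm=np.zeros_like(m); cv2.drawContours(mm,[k],-1,1,-1)
    print(cv2.contourArea(k),cy[mm>0].mean(),org[mm>0].mean(),k.mean((0,1)))
```

```text
2031 2043
4074
251.5 0.0 1.0 [352.1978022  291.49450549]
96.5 1.0 0.0 [302.45614035 228.43859649]
127.0 0.0 1.0 [306.11111111 219.97222222]
195.0 1.0 0.0 [309.84375  209.296875]
29.0 1.0 0.0 [397.8 198. ]
19.0 1.0 0.0 [407.72222222 186.5       ]
24.0 0.0 1.0 [399. 186.]
46.0 1.0 0.0 [389.26923077 185.5       ]
132.5 1.0 0.0 [281.68253968 175.49206349]
93.0 1.0 0.0 [397.78571429 171.14285714]
143.0 1.0 0.0 [341.         177.97142857]
152.5 0.0 1.0 [345.25641026 169.17948718]
153.5 0.0 1.0 [280.63414634 164.7804878 ]
16.0 0.0 1.0 [474.   157.35]
56.5 0.0 1.0 [459.74418605 155.27906977]
200.0 1.0 0.0 [345.92647059 157.94117647]
196.5 1.0 0.0 [282.20895522 152.94029851]
409.0 0.0 1.0 [342.51724138 104.51724138]
199.5 1.0 0.0 [283.16883117  96.53246753]
195.5 0.0 1.0 [278.22222222  86.33333333]
190.0 1.0 0.0 [274.80882353  74.51470588]
167.5 0.0 1.0 [482.8487395   67.31932773]
```

Mixed pixels separate the tag from the glass. I'll bridge them with a close operation.

```bash
python3 - <<'E'
s=open('h.py').read()
s=s.replace("m=cy|org; m=cv2.morphologyEx(m,cv2.MORPH_OPEN,np.ones((3,3)))","m=cy|(org&cv2.dilate(cy,np.ones((21,21),np.uint8))); m=cv2.morphologyEx(m,cv2.MORPH_CLOSE,np.ones((5,5),np.uint8))")
open('h.py','w').write(s)
E
python3 - <<'E'
from h import *
z=np.load('w1.npz',allow_pickle=True);blanks(z['im'],z['c'].item())
print('top');z=np.load('top0.npz');blanks(z['im'],bot.calibration('top'))
E
```

```text
px (306,220) fill 0.21 tag xy [ 0.472  -0.3988] rect c [ 0.4735 -0.3938] size 37 57 yaw_x -20.0
px (399,186) fill 0.21 tag xy [ 0.6223 -0.3423] rect c [ 0.6211 -0.3391] size 37 52 yaw_x -0.3
px (345,169) fill 0.23 tag xy [ 0.5355 -0.3143] rect c [ 0.5349 -0.3123] size 37 51 yaw_x -13.7
px (281,165) fill 0.23 tag xy [ 0.4334 -0.3068] rect c [ 0.4345 -0.3049] size 37 52 yaw_x -5.7
px (278,86) fill 0.25 tag xy [ 0.4351 -0.1918] rect c [ 0.4355 -0.1915] size 38 48 yaw_x 19.6
top
px (397,246) fill 0.25 tag xy [ 0.4348 -0.3073] rect c [ 0.4347 -0.3048] size 38 49 yaw_x -2.9
px (354,246) fill 0.26 tag xy [ 0.4376 -0.1921] rect c [ 0.4365 -0.1908] size 37 50 yaw_x 19.6
px (187,240) fill 0.29 tag xy [0.4686 0.2591] rect c [0.4682 0.2582] size 35 49 yaw_x 74.4
px (430,230) fill 0.25 tag xy [ 0.4743 -0.3989] rect c [ 0.4732 -0.3965] size 36 50 yaw_x -20.4
px (398,208) fill 0.25 tag xy [ 0.5371 -0.3145] rect c [ 0.5364 -0.3123] size 37 50 yaw_x -14.4
px (406,177) fill 0.28 tag xy [ 0.6235 -0.3419] rect c [ 0.6227 -0.3401] size 33 47 yaw_x -1.7
```

jog_arm(jaw=[0,0,0,0,0,0,0,0], linear=[[0,-0.042,0],[0,-0.083,0],[0,-0.125,0],[0,-0.166,0],[0,-0.208,0],[0,-0.25,0],[0,-0.29,0],[0,-0.32,0]], delta_rot=[[0,0,0],[0,0,0],[0,0,0],[0,0,0],[0,0,0],[0,0,0],[0,0,0],[0,0,0]])

```text
clock: 2.2
eef_pos: [0.4992, 0.0097, 0.3606]
tool_rot: [1.0, -0.003, 0.001, -0.0]
ft_force: [1.2, 0.5, 0.1]
grip_width: 0.0853
```

Run:
```python
from h import *
st();im,d,c=snap('wrist','w2.png');np.savez('w2.npz',im=im,d=d,c=c)
```

```text
t 2.2 pos [0.4992 0.0097 0.3606] yaw -0.4 tilt 0.09 w 0.0853 F [1.2 0.5 0.1] q6 1.6
```

View pics/w2.png

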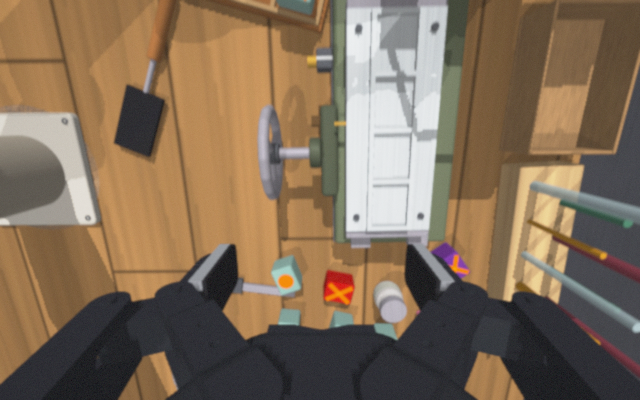

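The pointer is at (340,123), the stop dog at (322,60) and the nest bars near u 370–412. I'll shift further left to see the whole row and the tray.

jog_arm(jaw=[0,0,0,0,0,0,0,0], linear=[[-0.015,-0.04,0],[-0.03,-0.08,0],[-0.03,-0.12,0],[-0.03,-0.12,0],[-0.03,-0.12,0],[-0.03,-0.12,0],[-0.03,-0.12,0],[-0.03,-0.12,0]], delta_rot=[[0,0,0],[0,0,0],[0,0,0],[0,0,0],[0,0,0],[0,0,0],[0,0,0],[0,0,0]])

```text
clock: 2.92
eef_pos: [0.4714, 0.1265, 0.3599]
tool_rot: [1.0, -0.004, 0.0, 0.0]
ft_force: [0.3, -0.1, 0.3]
grip_width: 0.0853
```

Run:
```python
from h import *
st();im,d,c=snap('wrist','w3.png');np.savez('w3.npz',im=im,d=d,c=c)
a=cv2.resize(im[0:260,200:460],None,fx=2.3,fy=2.3,interpolation=cv2.INTER_CUBIC); cv2.imwrite('pics/w3c.png',a[:,:,::-1])
```

```text
t 2.92 pos [0.4714 0.1265 0.3599] yaw -0.5 tilt 0.02 w 0.0853 F [ 0.3 -0.1  0.3] q6 1.84
```

View pics/w3.png

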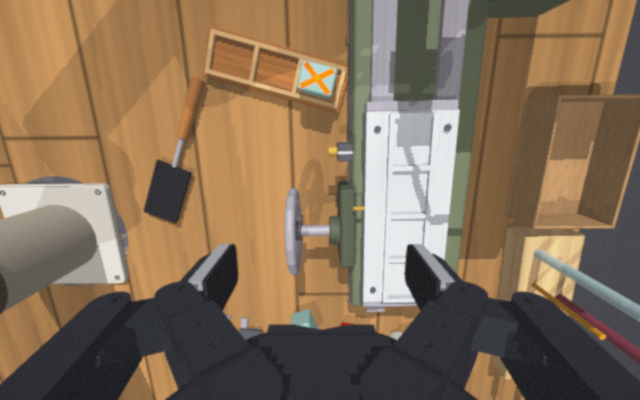

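View pics/w3c.png

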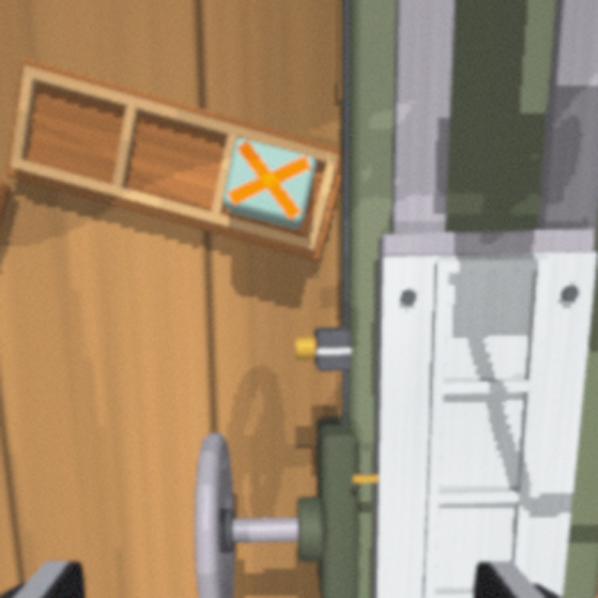

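Run:
```python
from h import *
for n,(u0,u1,v0,v1) in {'w3':(355,465,95,315),'w2':(335,465,0,250)}.items():
    z=np.load(n+'.npz',allow_pickle=True); im=z['im'][v0:v1,u0:u1]
    g=cv2.cvtColor(im,cv2.COLOR_RGB2GRAY).astype(float); g=np.clip((g-120)/(255-120),0,1)**1.5*255
    f=600//(v1-v0)*1.0 if 0 else 590/(v1-v0)
    a=cv2.resize(g.astype(np.uint8),None,fx=f,fy=f,interpolation=cv2.INTER_CUBIC)
    a=cv2.cvtColor(a,cv2.COLOR_GRAY2BGR)
    for v in range((v0//20+1)*20,v1,20): cv2.putText(a,str(v),(0,int((v-v0)*f)),0,.35,(0,0,255)); cv2.line(a,(0,int((v-v0+.5)*f)),(8,int((v-v0+.5)*f)),(0,0,255))
    for u in range((u0//20+1)*20,u1,20): cv2.putText(a,str(u),(int((u-u0)*f),10),0,.35,(0,0,255)); cv2.line(a,(int((u-u0+.5)*f),12),(int((u-u0+.5)*f),20),(0,0,255))
    cv2.imwrite('pics/%st.png'%n,a)
```

```text
(no output)
```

View pics/w3t.png

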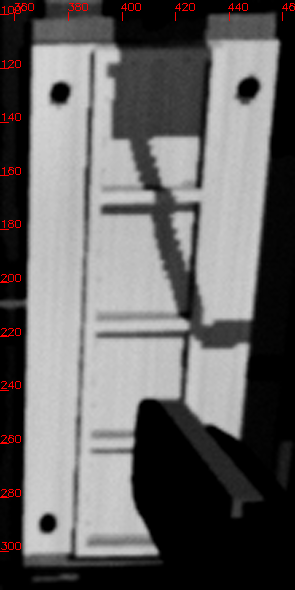

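View pics/w2t.png

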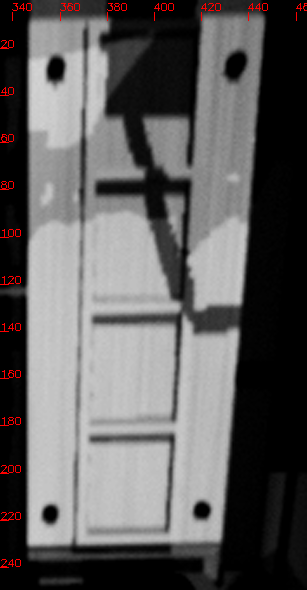

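```bash
cat > t.py <<'E'
from h import *
Z=0.111
def L(n): return np.load(n+'.npz',allow_pickle=True)['c'].item()
def div(n,pts):
    c=L(n)
    for ul,ur,v in pts:
        a=onz(c,ul,v,Z);b=onz(c,ur,v,Z);print(n,v,'front',np.round(a[:2],4),'back',np.round(b[:2],4),'w',round(b[0]-a[0],4),'mid',np.round((a+b)[:2]/2,4))
div('w2',[(376.5,414.3,74),(374.4,412.6,130.7),(372.6,409,181.8),(371,407,229)])
div('w3',[(392.7,428.8,168.3),(390.4,425,216.2),(388.9,422,260)])
c=L('w3'); z=np.load('w3.npz',allow_pickle=True); P=cloud(c,z['d'])
for q in [(410,200),(400,240),(440,180),(375,180)]: print(q,P[q[1],q[0]])
z=np.load('w2.npz',allow_pickle=True); P=cloud(L('w2'),z['d'])
for q in [(390,110),(390,160),(390,210),(425,180),(353,180)]: print(q,P[q[1],q[0]])
# pointer and dog line w2/w3
print('ptr w2',onz(L('w2'),336,124,.100),'w3',onz(L('w3'),354.5,208.5,.100))
print('dog w2',onz(L('w2'),324,60,.099),'w3',onz(L('w3'),345,152.5,.099))
E
python3 t.py
python3 - <<'E'
from h import *
# screws on plate for yaw
import t
for n,pts in {'w3':[(373.5,130),(441.5,127.5),(372.5,291)],'w2':[(357,28.5),(435,27),(355.5,219),(420,217.5)]}.items():
    print(n,[np.round(onz(t.L(n),*p,.104)[:2],4) for p in pts])
E
python3 - <<'E'
from h import *
z=np.load('w3.npz',allow_pickle=True);im=z['im'];c=z['c'].item()
blanks(im,c,.058)
a=cv2.resize(im[20:120,195:360],None,fx=4.8,fy=4.8,interpolation=cv2.INTER_CUBIC)
for u in range(200,360,20): cv2.putText(a,str(u),(int((u-195)*4.8),12),0,.4,(255,0,0)); cv2.line(a,(int((u-194.5)*4.8),14),(int((u-194.5)*4.8),22),(255,0,0))
for v in range(30,120,10): cv2.putText(a,str(v),(0,int((v-19.5)*4.8)),0,.4,(255,0,0))
cv2.imwrite('pics/tray.png',a[:,:,::-1])
E
```

```text
w2 74 front [0.5688 0.1363] back [0.6156 0.136 ] w 0.0468 mid [0.5922 0.1361]
w2 130.7 front [0.5692 0.0681] back [0.619  0.0678] w 0.0498 mid [0.5941 0.068 ]
w2 181.8 front [5.698e-01 3.000e-04] back [6.195e-01 1.000e-04] w 0.0498 mid [5.947e-01 2.000e-04]
w2 229 front [ 0.5705 -0.0684] back [ 0.622  -0.0687] w 0.0515 mid [ 0.5962 -0.0686]
w3 168.3 front [0.5677 0.1353] back [0.6163 0.1349] w 0.0486 mid [0.592  0.1351]
w3 216.2 front [0.5686 0.0673] back [0.6174 0.067 ] w 0.0488 mid [0.593  0.0672]
w3 260 front [ 0.5703 -0.0007] back [ 0.6191 -0.0011] w 0.0488 mid [ 0.5947 -0.0009]
(410, 200) [0.59638903 0.08916061 0.10495234]
(400, 240) [0.58652298 0.02813557 0.10439276]
(440, 180) [0.63632298 0.11723145 0.10348974]
(375, 180) [0.54592315 0.11809639 0.10425625]
(390, 110) [0.58923311 0.09392721 0.10580604]
(390, 160) [0.59346112 0.02908494 0.10424489]
(390, 210) [ 0.59760835 -0.04212119  0.10460686]
(425, 180) [0.64394842 0.00098016 0.10366942]
(353, 180) [0.54371631 0.00167829 0.10424835]
ptr w2 [0.51969069 0.07682259 0.1       ] w3 [0.51901693 0.07572803 0.1       ]
dog w2 [0.503
[... 812 characters left out ...]
92315 0.11809639 0.10425625]
(390, 110) [0.58923311 0.09392721 0.10580604]
(390, 160) [0.59346112 0.02908494 0.10424489]
(390, 210) [ 0.59760835 -0.04212119  0.10460686]
(425, 180) [0.64394842 0.00098016 0.10366942]
(353, 180) [0.54371631 0.00167829 0.10424835]
ptr w2 [0.51969069 0.07682259 0.1       ] w3 [0.51901693 0.07572803 0.1       ]
dog w2 [0.50392764 0.15484155 0.099     ] w3 [0.50422851 0.1556561  0.099     ]
w3 [array([0.5411, 0.1853]), array([0.6307, 0.1878]), array([ 0.5497, -0.0572])]
w2 [array([0.544 , 0.1884]), array([0.6385, 0.1895]), array([ 0.5488, -0.0556]), array([ 0.6417, -0.0539])]
px (317,78) fill 0.24 tag xy [0.4658 0.2563] rect c [0.4661 0.2564] size 36 49 yaw_x 76.3
```

View pics/tray.png

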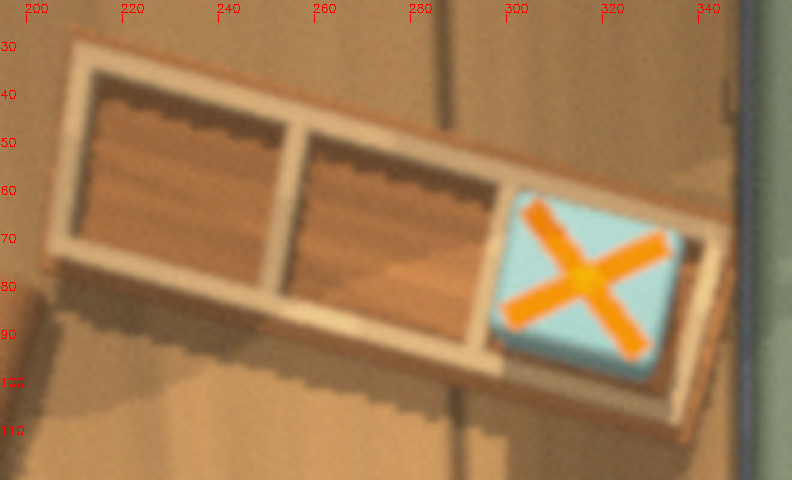

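Run:
```python
from h import *
c=np.load('w3.npz',allow_pickle=True)['c'].item()
q=[(84,55),(299,112),(510,172),(722,228),(60,248),(272,305),(485,362),(690,418)]
W=np.array([onz(c,195+x/4.8-.5,20+y/4.8-.5,.019)[:2] for x,y in q]);print(np.round(W,4))
for i in range(3): print('nest',np.round(W[[i,i+1,i+4,i+5]].mean(0),4))
d=W[3]-W[0];print(np.hypot(*(W[3]-W[0])),np.hypot(*(W[4]-W[0])),np.degrees(np.arctan2(d[1],d[0])), np.degrees(np.arctan2(*(W[6]-W[4])[::-1])))
plan([0.473,-0.3985,0.13],-20)
```

```text
[[0.311  0.3279]
 [0.3764 0.3115]
 [0.4418 0.294 ]
 [0.5089 0.2773]
 [0.2973 0.2731]
 [0.3638 0.2556]
 [0.4321 0.2378]
 [0.4992 0.2199]]
nest [0.3371 0.292 ]
nest [0.4035 0.2747]
nest [0.4705 0.2572]
0.20423785118350535 0.05647188154411501 -14.347082446964217 -14.686534119095974
cur yaw -0.5 -> -20.0  shift [0.0061 0.5251 0.23  ] rot [ 1.000e-02 -1.000e-02  1.951e+01] q6 1.84
```

Run:
```python
from h import *
plan([0.434,-0.307,0.2],-4)
```

```text
cur yaw -0.5 -> -4.0  shift [-0.0337  0.434   0.1599] rot [ 0.01 -0.01  3.51] q6 1.84
```

jog_arm(jaw=[0.3,0.3,0.3,0.3,0.3,0.3,0.3,0.3], linear=[[-0.003,0.041,0],[-0.006,0.082,0],[-0.01,0.123,0],[-0.013,0.165,0],[-0.016,0.206,0],[-0.02,0.247,0],[-0.023,0.288,0.02],[-0.026,0.325,0.04]], delta_rot=[[0,0,0.5],[0,0,1],[0,0,1.5],[0,0,2],[0,0,2.5],[0,0,3],[0,0,3.5],[0,0,3.5]])

```text
clock: 3.63
eef_pos: [0.4434, -0.196, 0.323]
tool_rot: [0.999, -0.035, 0.002, 0.001]
ft_force: [0.7, 0.2, -0.6]
grip_width: 0.0595
```

Run:
```python
from h import *
st();plan([0.434,-0.307,0.2],-4)
```

```text
t 3.63 pos [ 0.4434 -0.196   0.323 ] yaw -4.0 tilt 0.25 w 0.0595 F [ 0.7  0.2 -0.6] q6 1.22
cur yaw -4.0 -> -4.0  shift [-0.0021  0.1111  0.1231] rot [ 0.09 -0.24  0.  ] q6 1.22
```

jog_arm(jaw=[0.3,0.3,0.3,0.3,0.3,0.3,0.3,0.3], linear=[[-0.001,0.03,0.03],[-0.002,0.058,0.06],[-0.002,0.085,0.09],[-0.002,0.108,0.12],[-0.002,0.108,0.12],[-0.002,0.108,0.12],[-0.002,0.108,0.12],[-0.002,0.108,0.12]], delta_rot=[[0,0,0],[0,0,0],[0,0,0],[0,0,0],[0,0,0],[0,0,0],[0,0,0],[0,0,0]])

```text
clock: 4.3
eef_pos: [0.4352, -0.3003, 0.2037]
tool_rot: [0.999, -0.033, 0.001, 0.001]
ft_force: [-0.8, 0.1, -0.3]
grip_width: 0.0596
```

Run:
```python
from h import *
st();im,d,c=snap('wrist','w4.png');blanks(im,c)
plan([0.434,-0.307,0.031],-4)
```

```text
t 4.3 pos [ 0.4352 -0.3003  0.2037] yaw -3.8 tilt 0.17 w 0.0596 F [-0.8  0.1 -0.3] q6 1.03
px (359,273) fill 0.23 tag xy [ 0.4724 -0.3988] rect c [ 0.4724 -0.3915] size 39 62 yaw_x -16.0
px (498,217) fill 0.26 tag xy [ 0.6228 -0.3415] rect c [ 0.6151 -0.3362] size 50 57 yaw_x -2.0
px (417,197) fill 0.26 tag xy [ 0.5357 -0.3141] rect c [ 0.5324 -0.3109] size 42 52 yaw_x -14.3
px (320,197) fill 0.25 tag xy [ 0.4338 -0.307 ] rect c [ 0.434 -0.303] size 37 55 yaw_x -5.0
px (313,78) fill 0.28 tag xy [ 0.4352 -0.1916] rect c [ 0.4351 -0.1914] size 37 49 yaw_x 19.7
cur yaw -3.8 -> -4.0  shift [-0.0015  0.0067  0.1729] rot [ 0.09 -0.18  0.23] q6 1.03
```

View pics/w4.png

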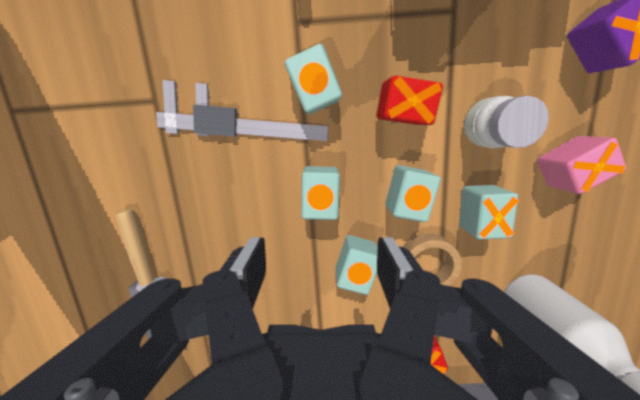

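Block C at (320,197) agrees across the views. Descending to grasp it.

jog_arm(jaw=[0.3,0.3,0.3,0.3,0.3,0.3,0.3,0.3], linear=[[-0.0015,0.0067,0.03],[-0.0015,0.0067,0.065],[-0.0015,0.0067,0.1],[-0.0015,0.0067,0.135],[-0.0015,0.0067,0.16],[-0.0015,0.0067,0.172],[-0.0015,0.0067,0.172],[-0.0015,0.0067,0.172]], delta_rot=[[0,0,1],[0,0,1],[0,0,1],[0,0,1],[0,0,1],[0,0,1],[0,0,1],[0,0,1]])

```text
clock: 5.02
eef_pos: [0.4334, -0.3063, 0.0308]
tool_rot: [0.999, -0.041, 0.0, 0.0]
ft_force: [0.6, -0.4, 1.1]
grip_width: 0.0599
```

Run:
```python
from h import *
st()
```

```text
t 5.02 pos [ 0.4334 -0.3063  0.0308] yaw -4.7 tilt 0.05 w 0.0599 F [ 0.6 -0.4  1.1] q6 1.04
```

jog_arm(jaw=[0.8,0.8,0.8,0.8,0.8,0.8,0.8,0.8], linear=[[0,0,0],[0,0,0],[0,0,0],[0,0,0],[0,0,0],[0,0,0],[0,0,0],[0,0,-0.02]], delta_rot=[[0,0,0],[0,0,0],[0,0,0],[0,0,0],[0,0,0],[0,0,0],[0,0,0],[0,0,0]])

```text
clock: 5.68
eef_pos: [0.431, -0.3055, 0.0484]
tool_rot: [0.999, -0.042, -0.002, -0.001]
ft_force: [-1.1, 0.2, -2.5]
grip_width: 0.0392
```

Run:
```python
from h import *
st();plan([0.5953,-0.0343,0.22],1.3)
```

```text
t 5.68 pos [ 0.431  -0.3055  0.0484] yaw -4.8 tilt 0.25 w 0.0392 F [-1.1  0.2 -2.5] q6 1.04
cur yaw -4.8 -> 1.3  shift [ 0.1404 -0.2844 -0.1715] rot [-0.14  0.21 -6.11] q6 1.04
```

jog_arm(jaw=[0.8,0.8,0.8,0.8,0.8,0.8,0.8,0.8], linear=[[0,0,-0.035],[0,0,-0.07],[0.01,-0.02,-0.105],[0.025,-0.05,-0.13],[0.042,-0.085,-0.15],[0.06,-0.12,-0.17],[0.077,-0.155,-0.171],[0.094,-0.19,-0.171]], delta_rot=[[0,0,-1],[0,0,-2],[0,0,-3],[0,0,-4],[0,0,-5],[0,0,-6],[0,0,-6],[0,0,-6]])

```text
clock: 6.35
eef_pos: [0.5439, -0.1241, 0.224]
tool_rot: [1.0, 0.01, 0.003, 0.001]
ft_force: [0.5, -0.4, -3.1]
grip_width: 0.0395
```

Run:
```python
from h import *
st();plan([0.5953,-0.0343,0.22],1.3)
```

```text
t 6.35 pos [ 0.5439 -0.1241  0.224 ] yaw 1.1 tilt 0.32 w 0.0395 F [ 0.5 -0.4 -3.1] q6 1.33
cur yaw 1.1 -> 1.3  shift [ 0.0531 -0.0888  0.0042] rot [ 0.08 -0.31 -0.17] q6 1.33
```

jog_arm(jaw=[0.8,0.8,0.8,0.8,0.8,0.8,0.8,0.8], linear=[[0.018,-0.03,0.003],[0.036,-0.06,0.003],[0.05,-0.085,0.003],[0.052,-0.089,0.003],[0.052,-0.089,0.02],[0.052,-0.089,0.04],[0.052,-0.089,0.05],[0.052,-0.089,0.05]], delta_rot=[[0,0,0],[0,0,0],[0,0,0],[0,0,0],[0,0,0],[0,0,0],[0,0,0],[0,0,0]])

```text
clock: 7.02
eef_pos: [0.59, -0.0354, 0.1681]
tool_rot: [1.0, 0.01, -0.003, -0.0]
ft_force: [0.1, 0.3, -2.8]
grip_width: 0.0396
```

Run:
```python
from h import *
st();plan([0.5953,-0.0343,0.136],1.3);snap('wrist','w5.png')
```

```text
t 7.02 pos [ 0.59   -0.0354  0.1681] yaw 1.2 tilt 0.35 w 0.0396 F [ 0.1  0.3 -2.8] q6 1.49
cur yaw 1.2 -> 1.3  shift [ 0.0055 -0.001   0.0321] rot [-0.02  0.35 -0.13] q6 1.49
```

View pics/w5.png

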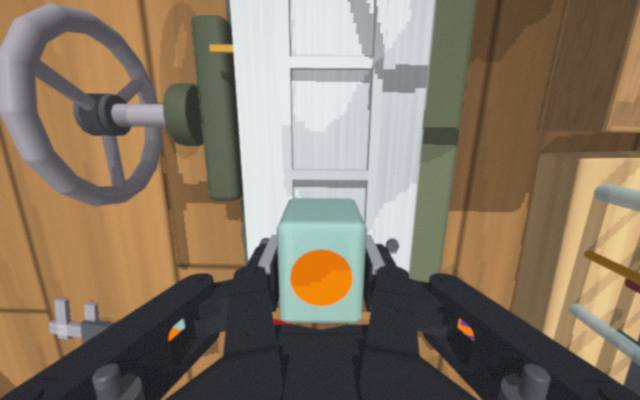

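```bash
python3 - <<'E'
from h import *
c=bot.calibration('wrist')
for p in [(291,62),(370.5,62),(291.5,175),(370,175),(291.5,120),(370,120)]: print(p,np.round(onz(c,*p,.111)[:2],4))
E
python3 - <<'E'
import cv2
a=cv2.imread('pics/w5.png')[30:230,260:400]; cv2.imwrite('pics/w5c.png',cv2.resize(a,None,fx=3,fy=3,interpolation=cv2.INTER_CUBIC))
E
```

```text
(291, 62) [0.5702 0.0672]
(370.5, 62) [0.6181 0.0682]
(291.5, 175) [ 0.5701 -0.0017]
(370, 175) [ 6.225e-01 -6.000e-04]
(291.5, 120) [0.5703 0.0336]
(370, 120) [0.6201 0.0347]
```

View pics/w5c.png

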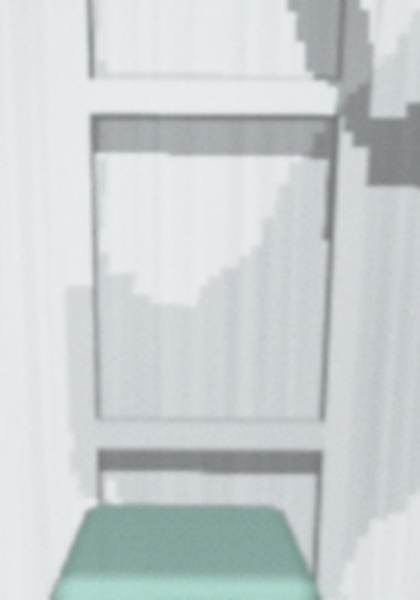

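jog_arm(jaw=[0.8,0.8,0.8,0.8,0.8,0.8,0.8,0.8], linear=[[0.0055,-0.001,0],[0.0055,-0.001,0.01],[0.0055,-0.001,0.02],[0.0055,-0.001,0.027],[0.0055,-0.001,0.03],[0.0055,-0.001,0.031],[0.0055,-0.001,0.032],[0.0055,-0.001,0.032]], delta_rot=[[0,0,0],[0,0,0],[0,0,0],[0,0,0],[0,0,0],[0,0,0],[0,0,0],[0,0,0]])

```text
clock: 7.73
eef_pos: [0.5978, -0.0341, 0.1389]
tool_rot: [1.0, 0.01, 0.0, -0.0]
ft_force: [-0.1, -0.5, -2.4]
grip_width: 0.0391
```

Run:
```python
from h import *
st()
```

```text
t 7.73 pos [ 0.5978 -0.0341  0.1389] yaw 1.2 tilt 0.0 w 0.0391 F [-0.1 -0.5 -2.4] q6 1.49
```

jog_arm(jaw=[0.8,0.8,0.8,0.8,0.8,0.8,0.8,0.8], linear=[[-0.002,0,0.001],[-0.002,0,0.002],[-0.002,0,0.003],[-0.002,0,0.004],[-0.002,0,0.004],[-0.002,0,0.004],[-0.002,0,0.004],[-0.002,0,0.004]], delta_rot=[[0,0,0],[0,0,0],[0,0,0],[0,0,0],[0,0,0],[0,0,0],[0,0,0],[0,0,0]])

```text
clock: 8.4
eef_pos: [0.5958, -0.0341, 0.1364]
tool_rot: [1.0, 0.01, 0.001, 0.0]
ft_force: [-3.8, 0.2, 5.8]
grip_width: 0.0393
```

Contact made. Releasing and lifting.

jog_arm(jaw=[0.3,0.3,0.3,0.3,0.3,0.3,0.3,0.3], linear=[[0,0,0],[0,0,0],[0,0,0],[0,0,0],[0,0,-0.02],[0,0,-0.05],[0,0,-0.09],[0,0,-0.12]], delta_rot=[[0,0,0],[0,0,0],[0,0,0],[0,0,0],[0,0,0],[0,0,0],[0,0,0],[0,0,0]])

```text
clock: 9.07
eef_pos: [0.596, -0.0342, 0.2571]
tool_rot: [1.0, 0.01, 0.001, 0.0]
ft_force: [1.2, -0.0, 1.5]
grip_width: 0.0598
```

Run:
```python
from h import *
st();im,d,c=snap('top','t1.png');blanks(im,c)
im,d,c=snap('wrist','w6.png')
plan([0.473,-0.394,0.2],-20)
```

```text
t 9.07 pos [ 0.596  -0.0342  0.2571] yaw 1.2 tilt 0.06 w 0.0598 F [ 1.2 -0.   1.5] q6 1.49
px (354,246) fill 0.27 tag xy [ 0.4374 -0.1922] rect c [ 0.4362 -0.1906] size 36 49 yaw_x 19.9
px (187,240) fill 0.29 tag xy [0.4689 0.2589] rect c [0.4682 0.2587] size 34 49 yaw_x 76.0
px (430,230) fill 0.25 tag xy [ 0.4743 -0.3989] rect c [ 0.4732 -0.3965] size 36 50 yaw_x -20.4
px (398,208) fill 0.24 tag xy [ 0.5369 -0.3143] rect c [ 0.5364 -0.3123] size 37 50 yaw_x -14.4
px (406,176) fill 0.23 tag xy [ 0.624  -0.3425] rect c [ 0.6227 -0.3401] size 33 47 yaw_x -1.7
cur yaw 1.2 -> -20.0  shift [-0.1341  0.3569  0.0603] rot [-0.08 -0.71 21.18] q6 1.49
```

View pics/w6.png

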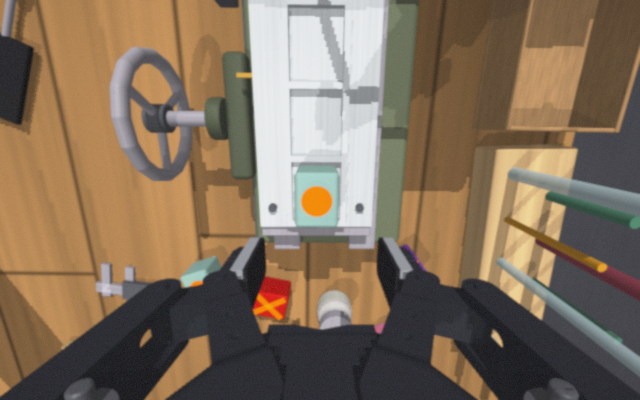

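The wrist view shows the blank at (317,200) squarely in the right-end nest, and nothing else has moved. Next is the dot at (0.472,-0.399).

jog_arm(jaw=[0.3,0.3,0.3,0.3,0.3,0.3,0.3,0.3], linear=[[-0.014,0.038,0],[-0.028,0.076,0],[-0.042,0.114,0],[-0.056,0.152,0],[-0.07,0.19,0],[-0.084,0.228,0],[-0.098,0.266,0],[-0.112,0.304,0.02]], delta_rot=[[0,0,3],[0,0,6],[0,0,9],[0,0,12],[0,0,15],[0,0,18],[0,0,21],[0,0,21.2]])

```text
clock: 9.83
eef_pos: [0.4916, -0.3406, 0.2394]
tool_rot: [0.985, -0.175, 0.003, 0.002]
ft_force: [0.9, 0.0, 0.9]
grip_width: 0.0596
```

Run:
```python
from h import *
st();plan([0.4725,-0.3985,0.15],-20)
```

```text
t 9.83 pos [ 0.4916 -0.3406  0.2394] yaw -20.2 tilt 0.4 w 0.0596 F [0.9 0.  0.9] q6 1.32
cur yaw -20.2 -> -20.0  shift [0.0014 0.0607 0.0895] rot [ 0.11 -0.38 -0.15] q6 1.32
```

jog_arm(jaw=[0.3,0.3,0.3,0.3,0.3,0.3,0.3,0.3], linear=[[0.001,0.03,0.03],[0.001,0.059,0.06],[0.001,0.059,0.09],[0.001,0.059,0.09],[0.001,0.059,0.09],[0.001,0.059,0.09],[0.001,0.059,0.09],[0.001,0.059,0.09]], delta_rot=[[0,0,0],[0,0,0],[0,0,0],[0,0,0],[0,0,0],[0,0,0],[0,0,0],[0,0,0]])

```text
clock: 10.5
eef_pos: [0.4737, -0.3933, 0.1492]
tool_rot: [0.985, -0.173, 0.002, 0.001]
ft_force: [-0.1, -0.6, -0.1]
grip_width: 0.0599
```

Run:
```python
from h import *
st();plan([0.4725,-0.3987,0.031],-20);snap('wrist','w7.png')
```

```text
t 10.5 pos [ 0.4737 -0.3933  0.1492] yaw -19.9 tilt 0.27 w 0.0599 F [-0.1 -0.6 -0.1] q6 1.23
cur yaw -19.9 -> -20.0  shift [0.0002 0.0053 0.1182] rot [ 0.09 -0.25  0.08] q6 1.23
```

View pics/w7.png

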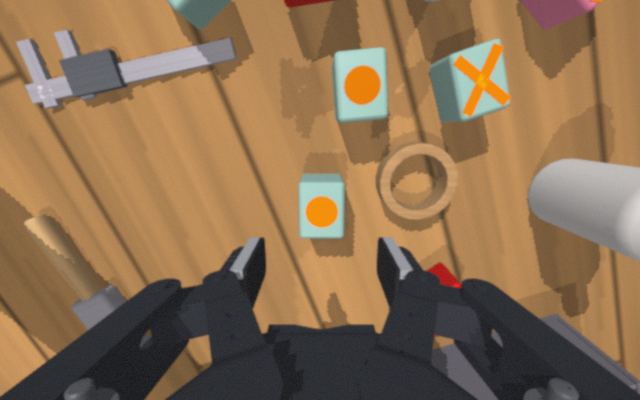

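jog_arm(jaw=[0.3,0.3,0.3,0.3,0.3,0.3,0.3,0.3], linear=[[0,0.004,0.02],[0,0.004,0.05],[0,0.004,0.08],[0,0.004,0.105],[0,0.004,0.115],[0,0.004,0.117],[0,0.004,0.117],[0,0.004,0.117]], delta_rot=[[0,0,0],[0,0,0],[0,0,0],[0,0,0],[0,0,0],[0,0,0],[0,0,0],[0,0,0]])

```text
clock: 11.22
eef_pos: [0.4719, -0.3979, 0.0316]
tool_rot: [0.985, -0.174, 0.002, 0.001]
ft_force: [0.2, -0.4, 0.5]
grip_width: 0.0599
```

jog_arm(jaw=[0.8,0.8,0.8,0.8,0.8,0.8,0.8,0.8], linear=[[0,0,0],[0,0,0],[0,0,0],[0,0,0],[0,0,0],[0,0,0],[0,0,-0.02],[0,0,-0.05]], delta_rot=[[0,0,0],[0,0,0],[0,0,0],[0,0,0],[0,0,0],[0,0,0],[0,0,0],[0,0,0]])

```text
clock: 11.88
eef_pos: [0.468, -0.3949, 0.0766]
tool_rot: [0.985, -0.174, -0.004, -0.002]
ft_force: [-0.2, -0.4, -2.6]
grip_width: 0.039
```

Run:
```python
from h import *
st();plan([0.5941,0.0337,0.22],1.3)
```

```text
t 11.88 pos [ 0.468  -0.3949  0.0766] yaw -20.0 tilt 0.48 w 0.039 F [-0.2 -0.4 -2.6] q6 1.22
cur yaw -20.0 -> 1.3  shift [-0.0294 -0.4463 -0.1419] rot [ -0.24   0.41 -21.32] q6 1.22
```

jog_arm(jaw=[0.8,0.8,0.8,0.8,0.8,0.8,0.8,0.8], linear=[[0,0,-0.04],[0,0,-0.08],[-0.002,-0.03,-0.11],[-0.004,-0.065,-0.13],[-0.007,-0.105,-0.14],[-0.01,-0.145,-0.142],[-0.012,-0.185,-0.142],[-0.015,-0.225,-0.142]], delta_rot=[[0,0,0],[0,0,0],[0,0,-4],[0,0,-8],[0,0,-12],[0,0,-16],[0,0,-20],[0,0,-21.3]])

```text
clock: 12.55
eef_pos: [0.5335, -0.1788, 0.2221]
tool_rot: [1.0, 0.012, 0.0, 0.0]
ft_force: [1.3, -0.1, -2.2]
grip_width: 0.0393
```

Run:
```python
from h import *
st();plan([0.5941,0.0337,0.22],1.3)
```

```text
t 12.55 pos [ 0.5335 -0.1788  0.2221] yaw 1.4 tilt 0.06 w 0.0393 F [ 1.3 -0.1 -2.2] q6 1.22
cur yaw 1.4 -> 1.3  shift [ 0.0658 -0.211   0.0021] rot [ 0.02 -0.05  0.1 ] q6 1.22
```

jog_arm(jaw=[0.8,0.8,0.8,0.8,0.8,0.8,0.8,0.8], linear=[[0.012,-0.04,0],[0.024,-0.08,0],[0.037,-0.12,0],[0.05,-0.16,0],[0.062,-0.2,0],[0.065,-0.211,0.01],[0.065,-0.211,0.03],[0.065,-0.211,0.03]], delta_rot=[[0,0,0],[0,0,0],[0,0,0],[0,0,0],[0,0,0],[0,0,0],[0,0,0],[0,0,0]])

```text
clock: 13.22
eef_pos: [0.5913, 0.0333, 0.1874]
tool_rot: [1.0, 0.013, -0.004, 0.0]
ft_force: [-0.5, -0.2, -2.9]
grip_width: 0.0392
```

Run:
```python
from h import *
st();plan([0.5941,0.0337,0.138],1.3)
```

```text
t 13.22 pos [0.5913 0.0333 0.1874] yaw 1.4 tilt 0.42 w 0.0392 F [-0.5 -0.2 -2.9] q6 1.6
cur yaw 1.4 -> 1.3  shift [ 0.0032 -0.0004  0.0494] rot [0.03 0.42 0.14] q6 1.6
```

jog_arm(jaw=[0.8,0.8,0.8,0.8,0.8,0.8,0.8,0.8], linear=[[0.001,0,0.01],[0.001,0,0.02],[0.001,0,0.03],[0.001,0,0.04],[0.001,0,0.046],[0.001,0,0.046],[0.001,0,0.046],[0.001,0,0.046]], delta_rot=[[0,0,0],[0,0,0],[0,0,0],[0,0,0],[0,0,0],[0,0,0],[0,0,0],[0,0,0]])

```text
clock: 13.88
eef_pos: [0.595, 0.0318, 0.1459]
tool_rot: [1.0, 0.011, 0.0, -0.0]
ft_force: [-0.6, -0.4, -1.4]
grip_width: 0.0392
```

Run:
```python
from h import *
st();plan([0.5941,0.0337,0.138],1.3)
```

```text
t 13.88 pos [0.595  0.0318 0.1459] yaw 1.3 tilt 0.05 w 0.0392 F [-0.6 -0.4 -1.4] q6 1.6
cur yaw 1.3 -> 1.3  shift [-0.0009 -0.0019  0.0079] rot [-0.   -0.05 -0.03] q6 1.6
```

jog_arm(jaw=[0.8,0.8,0.8,0.8,0.8,0.8,0.8,0.8], linear=[[-0.001,-0.002,0.002],[-0.001,-0.002,0.004],[-0.001,-0.002,0.006],[-0.001,-0.002,0.008],[-0.001,-0.002,0.009],[-0.001,-0.002,0.01],[-0.001,-0.002,0.01],[-0.001,-0.002,0.01]], delta_rot=[[0,0,0],[0,0,0],[0,0,0],[0,0,0],[0,0,0],[0,0,0],[0,0,0],[0,0,0]])

```text
clock: 14.55
eef_pos: [0.5935, 0.034, 0.1359]
tool_rot: [1.0, 0.011, 0.0, -0.0]
ft_force: [-2.4, -0.7, 2.6]
grip_width: 0.0392
```

Contact made. Release, rise and check.

jog_arm(jaw=[0.3,0.3,0.3,0.3,0.3,0.3,0.3,0.3], linear=[[0,0,0],[0,0,0],[0,0,0],[0,0,0],[0,0,-0.02],[0,0,-0.05],[0,0,-0.09],[0,0,-0.12]], delta_rot=[[0,0,0],[0,0,0],[0,0,0],[0,0,0],[0,0,0],[0,0,0],[0,0,0],[0,0,0]])

```text
clock: 15.22
eef_pos: [0.5939, 0.034, 0.2578]
tool_rot: [1.0, 0.011, 0.001, -0.0]
ft_force: [1.0, 0.8, 1.3]
grip_width: 0.0597
```

Run:
```python
from h import *
st();im,d,c=snap('top','t2.png');blanks(im,c)
im,d,c=snap('wrist','w8.png');blanks(im,c,.15)
plan([0.5355,-0.3142,0.2],-14)
```

```text
t 15.22 pos [0.5939 0.034  0.2578] yaw 1.3 tilt 0.08 w 0.0597 F [1.  0.8 1.3] q6 1.61
px (354,246) fill 0.26 tag xy [ 0.4376 -0.1921] rect c [ 0.4362 -0.1906] size 36 49 yaw_x 19.9
px (185,239) fill 0.32 tag xy [0.4692 0.2651] rect c [0.4694 0.2661] size 20 47 yaw_x 80.7
px (398,208) fill 0.25 tag xy [ 0.5371 -0.3145] rect c [ 0.5364 -0.3123] size 37 50 yaw_x -14.4
px (267,184) fill 0.32 tag xy [0.6133 0.0409] rect c [0.6131 0.0338] size 25 42 yaw_x 89.0
px (292,183) fill 0.23 tag xy [ 0.6154 -0.028 ] rect c [ 0.6143 -0.0267] size 42 52 yaw_x -1.1
px (406,176) fill 0.24 tag xy [ 0.6241 -0.3424] rect c [ 0.6227 -0.3401] size 33 47 yaw_x -1.7
px (317,232) fill 0.23 tag xy [0.5945 0.005 ] rect c [0.5948 0.004 ] size 39 121 yaw_x 1.9
cur yaw 1.3 -> -14.0  shift [-0.0699  0.3469  0.0614] rot [-0.12 -0.72 15.28] q6 1.61
```

View pics/w8.png

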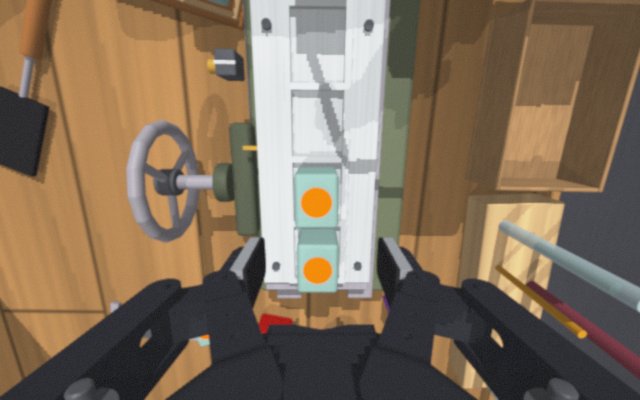

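Two dots now stand in nests, at (317,203) and (317,270). Next is the dot at (0.5355,-0.314).

jog_arm(jaw=[0.3,0.3,0.3,0.3,0.3,0.3,0.3,0.3], linear=[[-0.008,0.04,0],[-0.016,0.08,0],[-0.024,0.12,0],[-0.032,0.16,0],[-0.04,0.2,0],[-0.048,0.24,0],[-0.056,0.28,0],[-0.064,0.32,0.02]], delta_rot=[[0,0,2],[0,0,4],[0,0,6],[0,0,8],[0,0,10],[0,0,12],[0,0,14],[0,0,15.3]])

```text
clock: 15.98
eef_pos: [0.5383, -0.2873, 0.2402]
tool_rot: [0.992, -0.123, 0.003, 0.001]
ft_force: [1.7, 0.0, 0.0]
grip_width: 0.0594
```

Run:
```python
from h import *
st();plan([0.5355,-0.3142,0.15],-14)
```

```text
t 15.98 pos [ 0.5383 -0.2873  0.2402] yaw -14.1 tilt 0.42 w 0.0594 F [1.7 0.  0. ] q6 1.33
cur yaw -14.1 -> -14.0  shift [0.0032 0.0266 0.0903] rot [ 0.11 -0.4  -0.14] q6 1.33
```

jog_arm(jaw=[0.3,0.3,0.3,0.3,0.3,0.3,0.3,0.3], linear=[[0.002,0.025,0.02],[0.002,0.025,0.055],[0.002,0.025,0.085],[0.002,0.025,0.085],[0.002,0.025,0.085],[0.002,0.025,0.085],[0.002,0.025,0.085],[0.002,0.025,0.085]], delta_rot=[[0,0,0],[0,0,0],[0,0,0],[0,0,0],[0,0,0],[0,0,0],[0,0,0],[0,0,0]])

```text
clock: 16.65
eef_pos: [0.5349, -0.3091, 0.1548]
tool_rot: [0.993, -0.122, 0.002, 0.001]
ft_force: [-0.1, 0.6, 0.9]
grip_width: 0.0599
```

Run:
```python
from h import *
st();plan([0.5355,-0.3142,0.031],-14);im,d,c=snap('wrist','w9.png');blanks(im,c)
```

```text
t 16.65 pos [ 0.5349 -0.3091  0.1548] yaw -14.0 tilt 0.28 w 0.0599 F [-0.1  0.6  0.9] q6 1.29
cur yaw -14.0 -> -14.0  shift [0.0012 0.0046 0.1238] rot [ 0.08 -0.26  0.03] q6 1.29
px (426,215) fill 0.27 tag xy [ 0.6226 -0.3418] rect c [ 0.6208 -0.3362] size 40 59 yaw_x -0.2
px (323,209) fill 0.26 tag xy [ 0.5355 -0.3142] rect c [ 0.5365 -0.31  ] size 37 55 yaw_x -14.4
px (161,93) fill 0.31 tag xy [ 0.4348 -0.1915] rect c [ 0.436  -0.1916] size 37 48 yaw_x 20.1
```

View pics/w9.png

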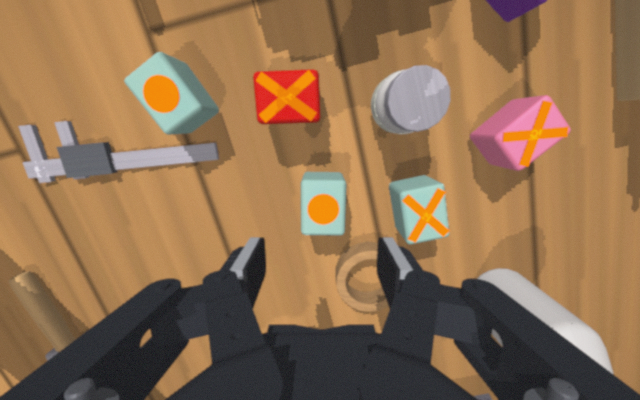

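jog_arm(jaw=[0.3,0.3,0.3,0.3,0.3,0.3,0.3,0.3], linear=[[0.001,0.004,0.02],[0.001,0.004,0.05],[0.001,0.004,0.08],[0.001,0.004,0.11],[0.001,0.004,0.12],[0.001,0.004,0.123],[0.001,0.004,0.123],[0.001,0.004,0.123]], delta_rot=[[0,0,0],[0,0,0],[0,0,0],[0,0,0],[0,0,0],[0,0,0],[0,0,0],[0,0,0]])

```text
clock: 17.37
eef_pos: [0.5348, -0.3137, 0.0313]
tool_rot: [0.993, -0.122, 0.002, 0.001]
ft_force: [0.5, -0.3, 0.4]
grip_width: 0.0598
```

jog_arm(jaw=[0.8,0.8,0.8,0.8,0.8,0.8,0.8,0.8], linear=[[0,0,0],[0,0,0],[0,0,0],[0,0,0],[0,0,0],[0,0,0],[0,0,-0.02],[0,0,-0.05]], delta_rot=[[0,0,0],[0,0,0],[0,0,0],[0,0,0],[0,0,0],[0,0,0],[0,0,0],[0,0,0]])

```text
clock: 18.03
eef_pos: [0.5305, -0.3113, 0.0764]
tool_rot: [0.993, -0.122, -0.004, -0.002]
ft_force: [0.6, 0.0, -2.3]
grip_width: 0.0391
```

Run:
```python
from h import *
st();plan([0.593,0.1017,0.22],1.3)
```

```text
t 18.03 pos [ 0.5305 -0.3113  0.0764] yaw -14.0 tilt 0.47 w 0.0391 F [ 0.6  0.  -2.3] q6 1.28
cur yaw -14.0 -> 1.3  shift [-0.0405 -0.4162 -0.1424] rot [ -0.19   0.43 -15.32] q6 1.28
```

jog_arm(jaw=[0.8,0.8,0.8,0.8,0.8,0.8,0.8,0.8], linear=[[0,0,-0.04],[0,0,-0.08],[-0.003,-0.03,-0.11],[-0.006,-0.065,-0.13],[-0.01,-0.105,-0.14],[-0.014,-0.145,-0.142],[-0.018,-0.185,-0.142],[-0.022,-0.225,-0.142]], delta_rot=[[0,0,0],[0,0,0],[0,0,-4],[0,0,-8],[0,0,-12],[0,0,-15.3],[0,0,-15.3],[0,0,-15.3]])

```text
clock: 18.7
eef_pos: [0.5663, -0.0876, 0.222]
tool_rot: [1.0, 0.011, 0.001, 0.0]
ft_force: [1.0, 0.3, -2.8]
grip_width: 0.0391
```

Run:
```python
from h import *
st();plan([0.593,0.1017,0.19],1.3)
```

```text
t 18.7 pos [ 0.5663 -0.0876  0.222 ] yaw 1.3 tilt 0.06 w 0.0391 F [ 1.   0.3 -2.8] q6 1.4
cur yaw 1.3 -> 1.3  shift [ 0.0308 -0.1887  0.032 ] rot [ 0.01 -0.06 -0.04] q6 1.4
```

jog_arm(jaw=[0.8,0.8,0.8,0.8,0.8,0.8,0.8,0.8], linear=[[0.006,-0.038,0],[0.012,-0.076,0],[0.018,-0.114,0],[0.024,-0.15,0],[0.03,-0.188,0],[0.03,-0.188,0],[0.03,-0.188,0.02],[0.03,-0.188,0.03]], delta_rot=[[0,0,0],[0,0,0],[0,0,0],[0,0,0],[0,0,0],[0,0,0],[0,0,0],[0,0,0]])

```text
clock: 19.37
eef_pos: [0.5916, 0.1002, 0.1899]
tool_rot: [1.0, 0.012, -0.001, 0.0]
ft_force: [-0.4, 0.2, -2.0]
grip_width: 0.0395
```

jog_arm(jaw=[0.8,0.8,0.8,0.8,0.8,0.8,0.8,0.8], linear=[[0,0,0.01],[0,0,0.02],[0,0,0.03],[0,0,0.04],[0,0,0.045],[0,0,0.045],[0,0,0.045],[0,0,0.045]], delta_rot=[[0,0,0],[0,0,0],[0,0,0],[0,0,0],[0,0,0],[0,0,0],[0,0,0],[0,0,0]])

```text
clock: 20.03
eef_pos: [0.5927, 0.0993, 0.1467]
tool_rot: [1.0, 0.011, 0.001, -0.0]
ft_force: [-0.3, 0.2, -1.6]
grip_width: 0.0395
```

Run:
```python
from h import *
st();plan([0.593,0.1017,0.136],1.3)
```

```text
t 20.03 pos [0.5927 0.0993 0.1467] yaw 1.3 tilt 0.07 w 0.0395 F [-0.3  0.2 -1.6] q6 1.71
cur yaw 1.3 -> 1.3  shift [ 0.0003 -0.0024  0.0107] rot [-0.01 -0.07 -0.03] q6 1.71
```

jog_arm(jaw=[0.8,0.8,0.8,0.8,0.8,0.8,0.8,0.8], linear=[[0,-0.002,0.002],[0,-0.002,0.004],[0,-0.002,0.006],[0,-0.002,0.008],[0,-0.002,0.01],[0,-0.002,0.011],[0,-0.002,0.011],[0,-0.002,0.011]], delta_rot=[[0,0,0],[0,0,0],[0,0,0],[0,0,0],[0,0,0],[0,0,0],[0,0,0],[0,0,0]])

```text
clock: 20.7
eef_pos: [0.5922, 0.1014, 0.1358]
tool_rot: [1.0, 0.011, 0.0, -0.0]
ft_force: [-2.7, -0.2, 3.7]
grip_width: 0.039
```

jog_arm(jaw=[0.3,0.3,0.3,0.3,0.3,0.3,0.3,0.3], linear=[[0,0,0],[0,0,0],[0,0,0],[0,0,0],[0,0,-0.02],[0,0,-0.05],[0,0,-0.09],[0,0,-0.12]], delta_rot=[[0,0,0],[0,0,0],[0,0,0],[0,0,0],[0,0,0],[0,0,0],[0,0,0],[0,0,0]])

```text
clock: 21.37
eef_pos: [0.5924, 0.1013, 0.2574]
tool_rot: [1.0, 0.011, 0.001, -0.0]
ft_force: [1.4, 0.5, 0.5]
grip_width: 0.0597
```

Run:
```python
from h import *
st();im,d,c=snap('top','t3.png');blanks(im,c)
im,d,c=snap('wrist','w10.png')
plan([0.435,-0.1917,0.2],19.7)
```

```text
t 21.37 pos [0.5924 0.1013 0.2574] yaw 1.3 tilt 0.07 w 0.0597 F [1.4 0.5 0.5] q6 1.72
px (354,246) fill 0.27 tag xy [ 0.4374 -0.1922] rect c [ 0.4362 -0.1906] size 36 49 yaw_x 19.9
px (239,186) fill 0.38 tag xy [0.611  0.1189] rect c [0.6113 0.1122] size 39 40 yaw_x 89.4
px (265,185) fill 0.26 tag xy [0.613  0.0453] rect c [0.6133 0.0476] size 42 52 yaw_x -1.0
px (292,183) fill 0.23 tag xy [ 0.6154 -0.028 ] rect c [ 0.6155 -0.0266] size 39 52 yaw_x -1.7
px (406,176) fill 0.23 tag xy [ 0.6242 -0.3416] rect c [ 0.6227 -0.3401] size 33 47 yaw_x -1.7
cur yaw 1.3 -> 19.7  shift [-0.1676  0.29    0.0594] rot [ 1.000e-02 -7.200e-01 -1.842e+01] q6 1.72
```

View pics/w10.png

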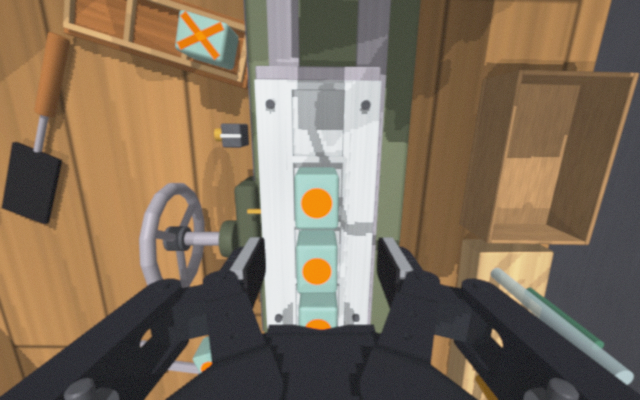

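Three dots are seated. On to the last one, at (0.435,-0.192).

jog_arm(jaw=[0.3,0.3,0.3,0.3,0.3,0.3,0.3,0.3], linear=[[-0.02,0.035,0],[-0.04,0.07,0],[-0.06,0.105,0],[-0.08,0.14,0],[-0.1,0.175,0],[-0.12,0.21,0],[-0.14,0.245,0],[-0.16,0.28,0.02]], delta_rot=[[0,0,-3],[0,0,-6],[0,0,-9],[0,0,-12],[0,0,-15],[0,0,-18.4],[0,0,-18.4],[0,0,-18.4]])

```text
clock: 22.13
eef_pos: [0.4404, -0.1819, 0.2392]
tool_rot: [0.985, 0.171, 0.003, 0.002]
ft_force: [1.6, -0.6, 1.2]
grip_width: 0.06
```

Run:
```python
from h import *
st();plan([0.435,-0.1917,0.15],19.8)
```

```text
t 22.13 pos [ 0.4404 -0.1819  0.2392] yaw 19.7 tilt 0.39 w 0.06 F [ 1.6 -0.6  1.2] q6 0.84
cur yaw 19.7 -> 19.8  shift [-0.0088  0.0069  0.0891] rot [ 0.27 -0.28 -0.12] q6 0.84
```

jog_arm(jaw=[0.3,0.3,0.3,0.3,0.3,0.3,0.3,0.3], linear=[[-0.007,0.006,0.02],[-0.007,0.006,0.055],[-0.007,0.006,0.085],[-0.007,0.006,0.085],[-0.007,0.006,0.085],[-0.007,0.006,0.085],[-0.007,0.006,0.085],[-0.007,0.006,0.085]], delta_rot=[[0,0,0],[0,0,0],[0,0,0],[0,0,0],[0,0,0],[0,0,0],[0,0,0],[0,0,0]])

```text
clock: 22.8
eef_pos: [0.4369, -0.1879, 0.1536]
tool_rot: [0.985, 0.171, 0.002, 0.001]
ft_force: [0.1, -0.4, -0.0]
grip_width: 0.06
```

Run:
```python
from h import *
st();plan([0.435,-0.1917,0.031],19.8);im,d,c=snap('wrist','w11.png');blanks(im,c)
```

```text
t 22.8 pos [ 0.4369 -0.1879  0.1536] yaw 19.7 tilt 0.23 w 0.06 F [ 0.1 -0.4 -0. ] q6 0.82
cur yaw 19.7 -> 19.8  shift [-0.0034  0.0026  0.1226] rot [ 0.16 -0.17 -0.08] q6 0.82
px (317,208) fill 0.25 tag xy [ 0.4353 -0.1919] rect c [ 0.4342 -0.1882] size 38 56 yaw_x 18.4
```

View pics/w11.png

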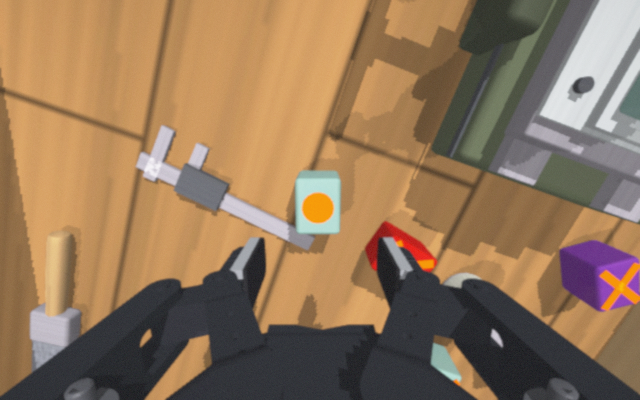

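jog_arm(jaw=[0.3,0.3,0.3,0.3,0.3,0.3,0.3,0.3], linear=[[-0.003,0.003,0.02],[-0.003,0.003,0.05],[-0.003,0.003,0.08],[-0.003,0.003,0.105],[-0.003,0.003,0.118],[-0.003,0.003,0.121],[-0.003,0.003,0.121],[-0.003,0.003,0.121]], delta_rot=[[0,0,0],[0,0,0],[0,0,0],[0,0,0],[0,0,0],[0,0,0],[0,0,0],[0,0,0]])

```text
clock: 23.52
eef_pos: [0.4347, -0.1918, 0.0318]
tool_rot: [0.985, 0.171, 0.001, 0.001]
ft_force: [-0.2, -0.2, -0.2]
grip_width: 0.0597
```

jog_arm(jaw=[0.8,0.8,0.8,0.8,0.8,0.8,0.8,0.8], linear=[[0,0,0],[0,0,0],[0,0,0],[0,0,0],[0,0,0],[0,0,0],[0,0,-0.02],[0,0,-0.05]], delta_rot=[[0,0,0],[0,0,0],[0,0,0],[0,0,0],[0,0,0],[0,0,0],[0,0,0],[0,0,0]])

```text
clock: 24.18
eef_pos: [0.4309, -0.1902, 0.079]
tool_rot: [0.985, 0.171, -0.003, -0.002]
ft_force: [-0.1, -0.6, -2.5]
grip_width: 0.0391
```

Run:
```python
from h import *
st();plan([0.592,0.1697,0.22],1.3)
```

```text
t 24.18 pos [ 0.4309 -0.1902  0.079 ] yaw 19.7 tilt 0.39 w 0.0391 F [-0.1 -0.6 -2.5] q6 0.81
cur yaw 19.7 -> 1.3  shift [ 0.2722 -0.2853 -0.1411] rot [-0.22  0.32 18.39] q6 0.81
```

jog_arm(jaw=[0.8,0.8,0.8,0.8,0.8,0.8,0.8,0.8], linear=[[0,0,-0.04],[0,0,-0.08],[0.015,-0.015,-0.115],[0.035,-0.035,-0.14],[0.062,-0.065,-0.145],[0.09,-0.095,-0.145],[0.118,-0.124,-0.145],[0.146,-0.153,-0.145]], delta_rot=[[0,0,0],[0,0,3],[0,0,6],[0,0,9],[0,0,12],[0,0,15],[0,0,18.4],[0,0,18.4]])

```text
clock: 24.85
eef_pos: [0.5197, 0.0035, 0.2263]
tool_rot: [1.0, 0.01, 0.001, 0.0]
ft_force: [1.1, 0.1, -2.2]
grip_width: 0.039
```

Run:
```python
from h import *
st();plan([0.592,0.1697,0.22],1.3)
```

```text
t 24.85 pos [0.5197 0.0035 0.2263] yaw 1.1 tilt 0.06 w 0.039 F [ 1.1  0.1 -2.2] q6 1.56
cur yaw 1.1 -> 1.3  shift [ 0.0756 -0.1647  0.0064] rot [ 0.01 -0.06 -0.16] q6 1.56
```

jog_arm(jaw=[0.8,0.8,0.8,0.8,0.8,0.8,0.8,0.8], linear=[[0.017,-0.037,0],[0.034,-0.074,0],[0.051,-0.11,0],[0.068,-0.148,0],[0.0745,-0.165,0],[0.0745,-0.165,0],[0.0745,-0.165,0.02],[0.0745,-0.165,0.035]], delta_rot=[[0,0,0],[0,0,0],[0,0,0],[0,0,0],[0,0,0],[0,0,0],[0,0,0],[0,0,0]])

```text
clock: 25.52
eef_pos: [0.5902, 0.1687, 0.1904]
tool_rot: [1.0, 0.012, 0.0, 0.0]
ft_force: [-1.0, 0.5, -2.4]
grip_width: 0.039
```

jog_arm(jaw=[0.8,0.8,0.8,0.8,0.8,0.8,0.8,0.8], linear=[[0,0,0.01],[0,0,0.02],[0,0,0.03],[0,0,0.04],[0,0,0.045],[0,0,0.045],[0,0,0.045],[0,0,0.045]], delta_rot=[[0,0,0],[0,0,0],[0,0,0],[0,0,0],[0,0,0],[0,0,0],[0,0,0],[0,0,0]])

```text
clock: 26.18
eef_pos: [0.5908, 0.1685, 0.1463]
tool_rot: [1.0, 0.011, 0.001, -0.0]
ft_force: [0.5, 0.5, -2.0]
grip_width: 0.039
```

Run:
```python
from h import *
st();plan([0.592,0.1697,0.136],1.3)
```

```text
t 26.18 pos [0.5908 0.1685 0.1463] yaw 1.3 tilt 0.08 w 0.039 F [ 0.5  0.5 -2. ] q6 1.83
cur yaw 1.3 -> 1.3  shift [ 0.0012 -0.0011  0.0103] rot [-0.02 -0.08 -0.02] q6 1.83
```

jog_arm(jaw=[0.8,0.8,0.8,0.8,0.8,0.8,0.8,0.8], linear=[[0.001,-0.001,0.002],[0.001,-0.001,0.004],[0.001,-0.001,0.006],[0.001,-0.001,0.008],[0.001,-0.001,0.01],[0.001,-0.001,0.0105],[0.001,-0.001,0.0105],[0.001,-0.001,0.0105]], delta_rot=[[0,0,0],[0,0,0],[0,0,0],[0,0,0],[0,0,0],[0,0,0],[0,0,0],[0,0,0]])

```text
clock: 26.85
eef_pos: [0.5912, 0.1696, 0.1364]
tool_rot: [1.0, 0.011, 0.0, -0.0]
ft_force: [-2.4, -1.1, 5.8]
grip_width: 0.0391
```

jog_arm(jaw=[0.3,0.3,0.3,0.3,0.3,0.3,0.3,0.3], linear=[[0,0,0],[0,0,0],[0,0,0],[0,0,0],[0,0,-0.02],[0,0,-0.05],[0,0,-0.09],[0,0,-0.12]], delta_rot=[[0,0,0],[0,0,0],[0,0,0],[0,0,0],[0,0,0],[0,0,0],[0,0,0],[0,0,0]])

```text
clock: 27.52
eef_pos: [0.5914, 0.1695, 0.2573]
tool_rot: [1.0, 0.011, 0.0, -0.0]
ft_force: [0.8, 0.5, 0.2]
grip_width: 0.0595
```

Run:
```python
from h import *
st();im,d,c=snap('top','t4.png');blanks(im,c)
im,d,c=snap('wrist','w12.png')
plan([0.622,-0.3418,0.2],-1)
```

```text
t 27.52 pos [0.5914 0.1695 0.2573] yaw 1.3 tilt 0.05 w 0.0595 F [0.8 0.5 0.2] q6 1.83
px (212,187) fill 0.28 tag xy [0.6106 0.1924] rect c [0.611  0.1918] size 39 50 yaw_x -1.7
px (239,186) fill 0.26 tag xy [0.6114 0.1186] rect c [0.6106 0.119 ] size 42 52 yaw_x -0.4
px (265,185) fill 0.27 tag xy [0.613  0.0453] rect c [0.6122 0.0476] size 39 53 yaw_x -1.7
px (292,183) fill 0.24 tag xy [ 0.6154 -0.028 ] rect c [ 0.6154 -0.0266] size 39 52 yaw_x -1.4
px (406,176) fill 0.22 tag xy [ 0.6247 -0.3418] rect c [ 0.6227 -0.3401] size 33 47 yaw_x -1.7
cur yaw 1.3 -> -1.0  shift [0.0156 0.5128 0.0606] rot [-0.19 -0.69  2.28] q6 1.83
```

View pics/w12.png

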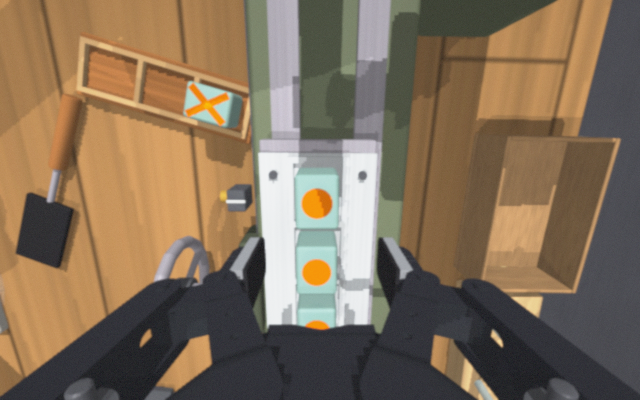

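All four dots are seated. Now the X at (0.622,-0.342).

jog_arm(jaw=[0.3,0.3,0.3,0.3,0.3,0.3,0.3,0.3], linear=[[-0.005,0.041,0],[-0.01,0.082,0],[-0.015,0.123,0],[-0.02,0.165,0],[-0.02,0.206,0],[-0.02,0.247,0],[-0.02,0.288,0],[-0.02,0.33,0]], delta_rot=[[0,0,0],[0,0,0],[0,0,0],[0,0,0],[0,0,1],[0,0,2],[0,0,2.3],[0,0,2.3]])

```text
clock: 28.28
eef_pos: [0.5781, -0.1624, 0.2544]
tool_rot: [1.0, -0.009, -0.0, -0.0]
ft_force: [0.2, 0.4, 0.0]
grip_width: 0.0595
```

Run:
```python
from h import *
st();plan([0.622,-0.3418,0.15],-1)
```

```text
t 28.28 pos [ 0.5781 -0.1624  0.2544] yaw -1.0 tilt 0.04 w 0.0595 F [0.2 0.4 0. ] q6 1.31
cur yaw -1.0 -> -1.0  shift [0.0472 0.1787 0.1043] rot [-0.02  0.04 -0.02] q6 1.31
```

jog_arm(jaw=[0.3,0.3,0.3,0.3,0.3,0.3,0.3,0.3], linear=[[0.01,0.04,0],[0.02,0.08,0.01],[0.03,0.12,0.03],[0.04,0.16,0.05],[0.046,0.176,0.07],[0.046,0.176,0.09],[0.046,0.176,0.1],[0.046,0.176,0.1]], delta_rot=[[0,0,0],[0,0,0],[0,0,0],[0,0,0],[0,0,0],[0,0,0],[0,0,0],[0,0,0]])

```text
clock: 28.95
eef_pos: [0.6193, -0.3364, 0.1502]
tool_rot: [1.0, -0.009, -0.004, -0.002]
ft_force: [1.0, 0.5, -0.4]
grip_width: 0.06
```

Run:
```python
from h import *
st();im,d,c=snap('wrist','w13.png');blanks(im,c);plan([0.6225,-0.3418,0.031],-1)
```

```text
t 28.95 pos [ 0.6193 -0.3364  0.1502] yaw -1.0 tilt 0.49 w 0.06 F [ 1.   0.5 -0.4] q6 1.09
px (326,212) fill 0.27 tag xy [ 0.6223 -0.3418] rect c [ 0.6222 -0.3379] size 38 55 yaw_x -1.0
cur yaw -1.0 -> -1.0  shift [0.0027 0.0058 0.1219] rot [-0.13  0.23  0.01] q6 1.09
```

View pics/w13.png

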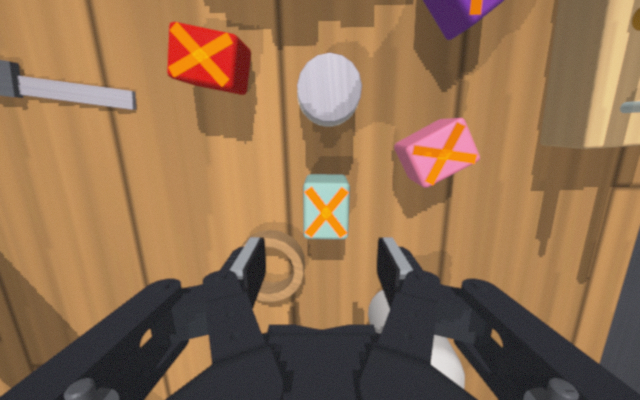

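jog_arm(jaw=[0.3,0.3,0.3,0.3,0.3,0.3,0.3,0.3], linear=[[0.002,0.005,0.01],[0.002,0.005,0.04],[0.002,0.005,0.07],[0.002,0.005,0.1],[0.002,0.005,0.115],[0.002,0.005,0.119],[0.002,0.005,0.119],[0.002,0.005,0.119]], delta_rot=[[0,0,0],[0,0,0],[0,0,0],[0,0,0],[0,0,0],[0,0,0],[0,0,0],[0,0,0]])

```text
clock: 29.67
eef_pos: [0.625, -0.3426, 0.0385]
tool_rot: [1.0, -0.008, 0.002, 0.001]
ft_force: [0.4, -0.2, -0.3]
grip_width: 0.0599
```

Run:
```python
from h import *
st()
```

```text
t 29.67 pos [ 0.625  -0.3426  0.0385] yaw -1.0 tilt 0.22 w 0.0599 F [ 0.4 -0.2 -0.3] q6 1.09
```

jog_arm(jaw=[0.8,0.8,0.8,0.8,0.8,0.8,0.8,0.8], linear=[[0,0,0],[0,0,0],[0,0,0],[0,0,0],[0,0,0],[0,0,0],[0,0,-0.02],[0,0,-0.05]], delta_rot=[[0,0,0],[0,0,0],[0,0,0],[0,0,0],[0,0,0],[0,0,0],[0,0,0],[0,0,0]])

```text
clock: 30.33
eef_pos: [0.6207, -0.3409, 0.0826]
tool_rot: [1.0, -0.009, -0.004, -0.002]
ft_force: [0.2, -0.0, -3.2]
grip_width: 0.0388
```

Run:
```python
from h import *
st();plan([0.337,0.292,0.22],75.5)
```

```text
t 30.33 pos [ 0.6207 -0.3409  0.0826] yaw -1.0 tilt 0.49 w 0.0388 F [ 0.2 -0.  -3.2] q6 1.09
cur yaw -1.0 -> 75.5  shift [-0.296  -0.6283 -0.1327] rot [ -0.48   0.21 -76.52] q6 1.09
```

jog_arm(jaw=[0.8,0.8,0.8,0.8,0.8,0.8,0.8,0.8], linear=[[0,0,-0.04],[0,0,-0.08],[-0.01,-0.02,-0.11],[-0.026,-0.055,-0.13],[-0.043,-0.091,-0.15],[-0.06,-0.128,-0.165],[-0.078,-0.165,-0.17],[-0.095,-0.202,-0.17]], delta_rot=[[0,0,0],[0,0,-4],[0,0,-8],[0,0,-13],[0,0,-18],[0,0,-23],[0,0,-28],[0,0,-33]])

```text
clock: 31.0
eef_pos: [0.5338, -0.1421, 0.2585]
tool_rot: [0.961, 0.277, 0.002, 0.001]
ft_force: [1.7, 1.6, -2.4]
grip_width: 0.0389
```

Run:
```python
from h import *
st();plan([0.337,0.292,0.25],75.5)
```

```text
t 31.0 pos [ 0.5338 -0.1421  0.2585] yaw 32.2 tilt 0.28 w 0.0389 F [ 1.7  1.6 -2.4] q6 0.75
cur yaw 32.2 -> 75.5  shift [ 0.0646 -0.4723  0.0072] rot [  0.26  -0.12 -43.32] q6 0.75
```

jog_arm(jaw=[0.8,0.8,0.8,0.8,0.8,0.8,0.8,0.8], linear=[[0.005,-0.038,0],[0.01,-0.077,0],[0.016,-0.115,0],[0.021,-0.153,0],[0.026,-0.192,0],[0.032,-0.23,0],[0.037,-0.268,0],[0.042,-0.307,0]], delta_rot=[[0,0,-5],[0,0,-10],[0,0,-15],[0,0,-20],[0,0,-25],[0,0,-30],[0,0,-36],[0,0,-42]])

```text
clock: 31.67
eef_pos: [0.4059, 0.1408, 0.2566]
tool_rot: [0.797, 0.604, 0.001, 0.0]
ft_force: [-0.5, 0.3, -2.2]
grip_width: 0.0393
```

Run:
```python
from h import *
st();plan([0.337,0.292,0.2],75.5)
```

```text
t 31.67 pos [0.4059 0.1408 0.2566] yaw 74.2 tilt 0.08 w 0.0393 F [-0.5  0.3 -2.2] q6 0.61
cur yaw 74.2 -> 75.5  shift [ 0.1268 -0.1074  0.0566] rot [ 0.07 -0.05 -1.25] q6 0.61
```

jog_arm(jaw=[0.8,0.8,0.8,0.8,0.8,0.8,0.8,0.8], linear=[[0.03,-0.025,0],[0.06,-0.05,0.01],[0.09,-0.075,0.025],[0.12,-0.1,0.04],[0.127,-0.107,0.05],[0.127,-0.107,0.056],[0.127,-0.107,0.056],[0.127,-0.107,0.056]], delta_rot=[[0,0,-1.3],[0,0,-1.3],[0,0,-1.3],[0,0,-1.3],[0,0,-1.3],[0,0,-1.3],[0,0,-1.3],[0,0,-1.3]])

```text
clock: 32.33
eef_pos: [0.3393, 0.2904, 0.2002]
tool_rot: [0.792, 0.611, -0.0, 0.0]
ft_force: [0.6, -0.3, -2.4]
grip_width: 0.0388
```

Run:
```python
from h import *
st();plan([0.337,0.292,0.1],75.5);im,d,c=snap('wrist','w14.png')
```

```text
t 32.33 pos [0.3393 0.2904 0.2002] yaw 75.3 tilt 0.04 w 0.0388 F [ 0.6 -0.3 -2.4] q6 0.97
cur yaw 75.3 -> 75.5  shift [ 0.0011 -0.0026  0.1002] rot [ 0.01  0.03 -0.25] q6 0.97
```

View pics/w14.png

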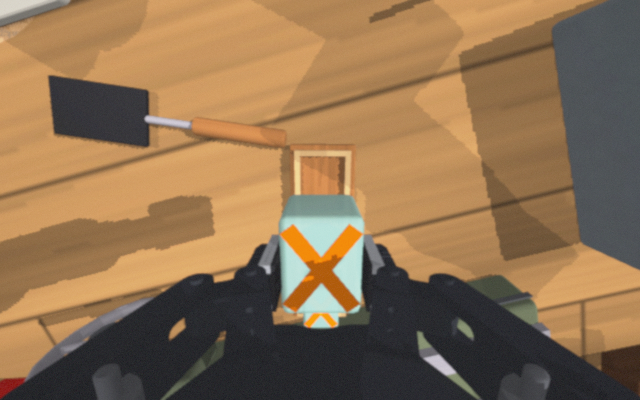

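Run:
```python
from h import *
c=bot.calibration('wrist')
a=cv2.imread('pics/w14.png')[130:215,270:380]; cv2.imwrite('pics/w14c.png',cv2.resize(a,None,fx=6,fy=6,interpolation=cv2.INTER_CUBIC))
a=np.radians(75.5); X=np.array([np.cos(a),np.sin(a)]);Y=np.array([-np.sin(a),np.cos(a)])
n=np.array([.337,.292])
for p in [(298,153),(350,153),(300,185),(347,185)]:
    w=onz(c,*p,.019)[:2]-n; print(p,'x',round(w@X,4),'y',round(w@Y,4))
```

```text
(298, 153) x -0.0254 y 0.0337
(350, 153) x 0.0313 y 0.0334
(300, 185) x -0.024 y -0.0019
(347, 185) x 0.0287 y -0.0021
```

View pics/w14c.png

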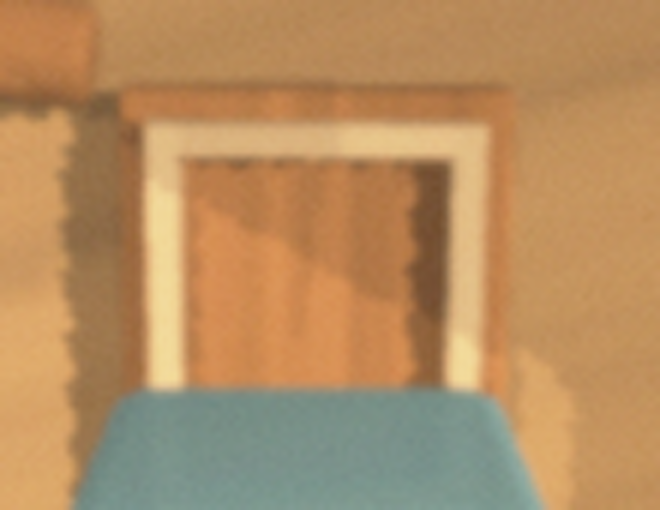

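The nest is confirmed within about 1 mm. Lowering.

jog_arm(jaw=[0.8,0.8,0.8,0.8,0.8,0.8,0.8,0.8], linear=[[0.001,-0.002,0.02],[0.001,-0.002,0.05],[0.001,-0.002,0.08],[0.001,-0.002,0.11],[0.001,-0.002,0.125],[0.001,-0.002,0.135],[0.001,-0.002,0.138],[0.001,-0.002,0.138]], delta_rot=[[0,0,0],[0,0,0],[0,0,0],[0,0,0],[0,0,0],[0,0,0],[0,0,0],[0,0,0]])

```text
clock: 33.05
eef_pos: [0.3383, 0.2917, 0.0621]
tool_rot: [0.793, 0.61, -0.0, 0.0]
ft_force: [-0.4, 0.1, -2.3]
grip_width: 0.0389
```

Run:
```python
from h import *
st();plan([0.337,0.292,0.0495],75.5)
```

```text
t 33.05 pos [0.3383 0.2917 0.0621] yaw 75.2 tilt 0.02 w 0.0389 F [-0.4  0.1 -2.3] q6 0.97
cur yaw 75.2 -> 75.5  shift [-0.     -0.0013  0.0126] rot [-0.    0.02 -0.35] q6 0.97
```

jog_arm(jaw=[0.8,0.8,0.8,0.8,0.8,0.8,0.8,0.8], linear=[[0,-0.001,0.003],[0,-0.001,0.006],[0,-0.001,0.008],[0,-0.001,0.009],[0,-0.001,0.01],[0,-0.001,0.011],[0,-0.001,0.0115],[0,-0.001,0.0115]], delta_rot=[[0,0,0],[0,0,0],[0,0,0],[0,0,0],[0,0,0],[0,0,0],[0,0,0],[0,0,0]])

```text
clock: 33.72
eef_pos: [0.3366, 0.293, 0.0512]
tool_rot: [0.792, 0.611, 0.0, -0.0]
ft_force: [-1.6, -1.2, 4.7]
grip_width: 0.0385
```

jog_arm(jaw=[0.3,0.3,0.3,0.3,0.3,0.3,0.3,0.3], linear=[[0,0,0],[0,0,0],[0,0,0],[0,0,0],[0,0,-0.02],[0,0,-0.06],[0,0,-0.1],[0,0,-0.14]], delta_rot=[[0,0,0],[0,0,0],[0,0,0],[0,0,0],[0,0,0],[0,0,0],[0,0,0],[0,0,0]])

```text
clock: 34.38
eef_pos: [0.336, 0.2923, 0.1917]
tool_rot: [0.792, 0.611, -0.001, 0.0]
ft_force: [-0.2, 0.8, 0.1]
grip_width: 0.0598
```

jog_arm(jaw=[0.3,0.3,0.3,0.3,0.3,0.3,0.3,0.3], linear=[[0,0,-0.04],[0.0,0.03,-0.08],[0,0.06,-0.08],[0,0.09,-0.08],[0,0.09,-0.08],[0,0.09,-0.08],[0,0.09,-0.08],[0,0.09,-0.08]], delta_rot=[[0,0,0],[0,0,0],[0,0,0],[0,0,0],[0,0,0],[0,0,0],[0,0,0],[0,0,0]])

```text
clock: 35.05
eef_pos: [0.4224, 0.2699, 0.2699]
tool_rot: [0.792, 0.611, -0.001, -0.0]
ft_force: [0.6, -0.1, -0.3]
grip_width: 0.0597
```

Run:
```python
from h import *
st();im,d,c=snap('wrist','w15.png');blanks(im,c,.058)
im,d,c=snap('scene','s1.png')
```

```text
t 35.05 pos [0.4224 0.2699 0.2699] yaw 75.3 tilt 0.11 w 0.0597 F [ 0.6 -0.1 -0.3] q6 0.82
px (159,393) fill 0.17 tag xy [ 0.681  -0.0563] rect c [ 0.6622 -0.0162] size 40 114 yaw_x 35.5
px (319,216) fill 0.24 tag xy [0.4658 0.2565] rect c [0.4641 0.2571] size 37 49 yaw_x 75.4
px (322,103) fill 0.24 tag xy [0.335  0.2934] rect c [0.3359 0.2937] size 37 49 yaw_x 75.4
```

View pics/w15.png

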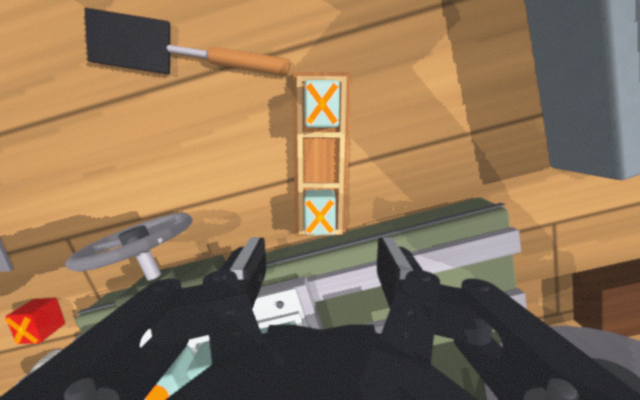

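View pics/s1.png

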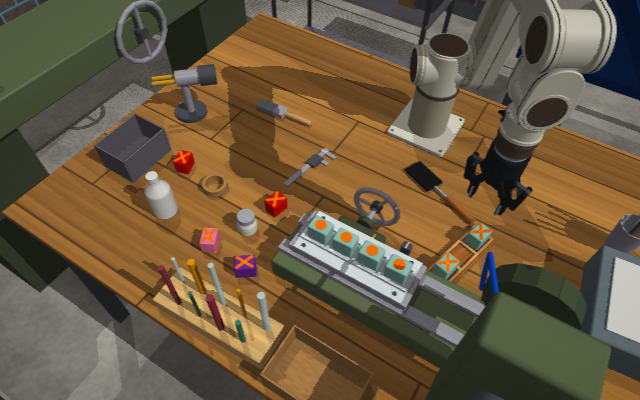

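All six blanks are in nests, and the placed X is about 2 mm from its nest centre. Now to locate the handwheel precisely.

Run:
```python
from h import *
from t import L
for n in ['w2','w3']:
    z=np.load(n+'.npz',allow_pickle=True); P=cloud(z['c'].item(),z['d'])
    m=(P[...,2]>.04)&(P[...,2]<.16)&(P[...,0]>.41)&(P[...,0]<.45)&(P[...,1]>-.05)&(P[...,1]<.2)
    Q=P[m]; print(n,len(Q),'x',np.percentile(Q[:,0],[5,50,95]).round(4),'y',Q[:,1].min().round(4),Q[:,1].max().round(4),'zmax',Q[:,2].max().round(4))
    y=Q[:,1]; zz=Q[:,2]
    # fit circle outer on points
    A=np.c_[2*y,2*zz,np.ones_like(y)]; s=np.linalg.lstsq(A,y**2+zz**2,rcond=None)[0]; print('circ',s[:2],np.sqrt(s[2]+s[0]**2+s[1]**2))
    t=Q[Q[:,2]>.13]; print('top pts x',np.median(t[:,0]),'y',t[:,1].mean(), len(t))
plan([0.43,-0.03,0.27],1.3)
```

```text
w2 74 front [0.5688 0.1363] back [0.6156 0.136 ] w 0.0468 mid [0.5922 0.1361]
w2 130.7 front [0.5692 0.0681] back [0.619  0.0678] w 0.0498 mid [0.5941 0.068 ]
w2 181.8 front [5.698e-01 3.000e-04] back [6.195e-01 1.000e-04] w 0.0498 mid [5.947e-01 2.000e-04]
w2 229 front [ 0.5705 -0.0684] back [ 0.622  -0.0687] w 0.0515 mid [ 0.5962 -0.0686]
w3 168.3 front [0.5677 0.1353] back [0.6163 0.1349] w 0.0486 mid [0.592  0.1351]
w3 216.2 front [0.5686 0.0673] back [0.6174 0.067 ] w 0.0488 mid [0.593  0.0672]
w3 260 front [ 0.5703 -0.0007] back [ 0.6191 -0.0011] w 0.0488 mid [ 0.5947 -0.0009]
(410, 200) [0.59638903 0.08916061 0.10495234]
(400, 240) [0.58652298 0.02813557 0.10439276]
(440, 180) [0.63632298 0.11723145 0.10348974]
(375, 180) [0.54592315 0.11809639 0.10425625]
(390, 110) [0.58923311 0.09392721 0.10580604]
(390, 160) [0.59346112 0.02908494 0.10424489]
(390, 210) [ 0.59760835 -0.04212119  0.10460686]
(425, 180) [0.64394842 0.00098016 0.10366942]
(353, 180) [0.54371631 0.00167829 0.10424835]
ptr w2 [0.51969069 0.07682259 0.1       ] w3 [0.51901693 0.07572803 0.1       ]
dog w2 [0.50392764 0.15484155 0.099     ] w3 [0.50422851 0.1556561  0.099     ]
w2 1779 x [0.4233 0.4309 0.4391] y -0.0308 0.1012 zmax 0.1485
circ [0.0381569 0.0961178] 0.048438003142594936
top pts x 0.4293708577355583 y 0.037930480576210596 749
w3 1292 x [0.4226 0.431  0.4412] y -0.024 0.1024 zmax 0.1486
circ [0.03969603 0.0968489 ] 0.04848764816383804
top pts x 0.42871237751325164 y 0.0413622793564925 583
cur yaw 75.4 -> 1.3  shift [-0.2885  0.0831  0.0004] rot [-1.000e-02  6.000e-02  7.405e+01] q6 0.82
```

jog_arm(jaw=[0.55,0.55,0.55,0.55,0.55,0.55,0.55,0.55], linear=[[-0.036,0.01,0],[-0.072,0.02,0],[-0.108,0.03,0],[-0.144,0.04,0],[-0.18,0.05,0],[-0.216,0.06,0],[-0.252,0.07,0],[-0.288,0.083,0]], delta_rot=[[0,0,7],[0,0,14],[0,0,21],[0,0,28],[0,0,35],[0,0,42],[0,0,49],[0,0,56]])

```text
clock: 35.82
eef_pos: [0.4295, -0.0306, 0.2708]
tool_rot: [0.986, 0.165, 0.0, -0.0]
ft_force: [1.3, 0.9, -0.8]
grip_width: 0.0384
```

jog_arm(jaw=[0.55,0.55,0.55,0.55,0.55,0.55,0.55,0.55], linear=[[0,0,0],[0,0,0],[0,0,0],[0,0,0],[0,0,0],[0,0,0],[0,0,0],[0,0,0]], delta_rot=[[0,0,7],[0,0,14],[0,0,18],[0,0,18],[0,0,18],[0,0,18],[0,0,18],[0,0,18]])

```text
clock: 36.48
eef_pos: [0.4306, -0.0293, 0.2705]
tool_rot: [1.0, 0.012, 0.0, -0.0]
ft_force: [0.3, 0.1, -0.0]
grip_width: 0.0387
```

```bash
sed -i '/^div(/d;/^c=L/,$d' t.py
python3 - <<'E'
from h import *
st();im,d,c=snap('wrist','w16.png');np.savez('w16.npz',im=im,d=d,c=c)
P=cloud(c,d)
m=(P[...,2]>.03)&(P[...,2]<.16)&(P[...,0]>.40)&(P[...,0]<.455)&(P[...,1]>-.05)&(P[...,1]<.15)
Q=P[m]; print(Q[:,1].min(),Q[:,1].max(),Q[:,2].max())
for lo in np.arange(-.04,.12,.01):
    s=Q[(Q[:,1]>lo)&(Q[:,1]<lo+.01)]
    if len(s)>5:
        k=s[s[:,2]>s[:,2].max()-.006]; print(round(lo+.005,3),len(s),'zmax',s[:,2].max().round(4),'x at top',np.median(k[:,0]).round(4), k[:,0].min().round(4),k[:,0].max().round(4))
E
```

```text
t 36.48 pos [ 0.4306 -0.0293  0.2705] yaw 1.4 tilt 0.0 w 0.0387 F [ 0.3  0.1 -0. ] q6 1.48
-0.02550831975911714 0.09712167145848896 0.14898643068040063
-0.025 44 zmax 0.1156 x at top 0.4292 0.4239 0.4343
-0.015 91 zmax 0.1287 x at top 0.429 0.4231 0.4348
-0.005 138 zmax 0.1361 x at top 0.4289 0.423 0.4354
0.005 149 zmax 0.143 x at top 0.4287 0.423 0.435
0.015 165 zmax 0.1453 x at top 0.4285 0.422 0.4348
0.025 252 zmax 0.1473 x at top 0.4282 0.4219 0.4344
0.035 377 zmax 0.149 x at top 0.428 0.4217 0.4349
0.045 288 zmax 0.1472 x at top 0.4285 0.4216 0.4348
0.055 195 zmax 0.1454 x at top 0.4282 0.4214 0.4345
0.065 183 zmax 0.1431 x at top 0.428 0.422 0.4343
0.075 166 zmax 0.1368 x at top 0.4278 0.4217 0.4341
0.085 138 zmax 0.1298 x at top 0.4276 0.4214 0.433
0.095 70 zmax 0.1169 x at top 0.4274 0.4227 0.433
```

View pics/w16.png

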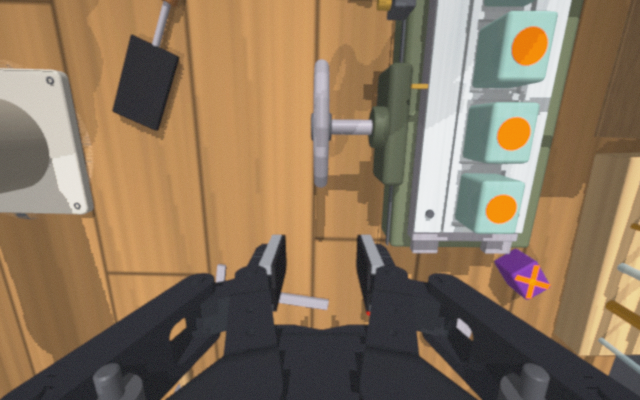

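The wheel centre comes out at about (0.4284, 0.0355, 0.081), rim radius 60 mm. The pointer has 79 mm to go, which is about 226° of wheel. First grip is at −50° from the top.

```bash
cat >> h.py <<'E'
C=np.array([.4284,.0355,.081]);
def rim(deg,dz=.002):
    a=np.radians(deg); y=.06*np.sin(a)
    return np.array([C[0]-y*.018,C[1]+y,C[2]+.06*np.cos(a)+dz])
def arc(a0,a1,n=8):
    o=bot.get_obs();T=R.from_quat(o['tool_rot'])
    p0=rim(a0)
    print([np.round(T.inv().apply(rim(a0+(a1-a0)*(i+1)/n)-p0),4).tolist() for i in range(n)])
E
python3 - <<'E'
from h import *
print(rim(-50));plan(rim(-50),1.2)
E
```

```text
[ 0.42922733 -0.01046267  0.12156726]
cur yaw 1.4 -> 1.2  shift [-0.001 -0.019  0.149] rot [-0.   -0.    0.15] q6 1.48
```

jog_arm(jaw=[0.55,0.55,0.55,0.55,0.55,0.55,0.55,0.55], linear=[[-0.001,-0.019,0],[-0.001,-0.019,0.03],[-0.001,-0.019,0.06],[-0.001,-0.019,0.09],[-0.001,-0.019,0.12],[-0.001,-0.019,0.14],[-0.001,-0.019,0.148],[-0.001,-0.019,0.148]], delta_rot=[[0,0,0],[0,0,0],[0,0,0],[0,0,0],[0,0,0],[0,0,0],[0,0,0],[0,0,0]])

```text
clock: 37.2
eef_pos: [0.4277, -0.0106, 0.1208]
tool_rot: [1.0, 0.011, -0.002, -0.0]
ft_force: [0.4, -0.5, -0.5]
grip_width: 0.0384
```

Run:
```python
from h import *
st();plan(rim(-50),1.2);arc(-50,0)
```

```text
t 37.2 pos [ 0.4277 -0.0106  0.1208] yaw 1.3 tilt 0.26 w 0.0384 F [ 0.4 -0.5 -0.5] q6 1.52
cur yaw 1.3 -> 1.2  shift [ 0.0016 -0.0001 -0.0008] rot [-0.01  0.26  0.11] q6 1.52
[[0.0, -0.0045, -0.0048], [0.0, -0.0094, -0.009], [0.0, -0.0148, -0.0127], [0.0, -0.0206, -0.0158], [0.0, -0.0267, -0.0182], [0.0001, -0.033, -0.02], [0.0001, -0.0394, -0.0211], [0.0001, -0.046, -0.0214]]
```

Clear of the rim with no forces. Closing on it.

jog_arm(jaw=[1,1,1,1,1,1,1,1], linear=[[0,0,0],[0,0,0],[0,0,0],[0,0,0],[0,0,0],[0,0,0],[0,0,0],[0,0,0]], delta_rot=[[0,0,0],[0,0,0],[0,0,0],[0,0,0],[0,0,0],[0,0,0],[0,0,0],[0,0,0]])

```text
clock: 37.87
eef_pos: [0.4298, -0.0109, 0.1239]
tool_rot: [1.0, 0.011, 0.001, 0.0]
ft_force: [-2.8, -0.5, 7.0]
grip_width: 0.0121
```

jog_arm(jaw=[1,1,1,1,1,1,1,1], linear=[[0,-0.0045,-0.0048],[0,-0.0094,-0.009],[0,-0.0148,-0.0127],[0,-0.0206,-0.0158],[0,-0.0267,-0.0182],[0,-0.033,-0.02],[0,-0.0394,-0.0211],[0,-0.046,-0.0214]], delta_rot=[[0,0,0],[0,0,0],[0,0,0],[0,0,0],[0,0,0],[0,0,0],[0,0,0],[0,0,0]])

```text
clock: 38.53
eef_pos: [0.4291, 0.0332, 0.144]
tool_rot: [1.0, 0.01, 0.001, 0.003]
ft_force: [2.4, -10.8, -6.3]
grip_width: 0.0117
```

Run:
```python
from h import *
st();print(rim(0));arc(0,50)
```

```text
t 38.53 pos [0.4291 0.0332 0.144 ] yaw 1.2 tilt 0.4 w 0.0117 F [  2.4 -10.8  -6.3] q6 1.63
[0.4284 0.0355 0.143 ]
[[0.0, -0.0065, 0.0003], [0.0, -0.013, 0.0013], [0.0001, -0.0193, 0.0031], [0.0001, -0.0254, 0.0054], [0.0001, -0.0312, 0.0085], [0.0001, -0.0366, 0.0122], [0.0001, -0.0416, 0.0164], [0.0001, -0.0461, 0.0211]]
```

jog_arm(jaw=[1,1,1,1,1,1,1,1], linear=[[0,-0.0065,0.0003],[0,-0.013,0.0013],[0,-0.0193,0.0031],[0,-0.0254,0.0054],[0,-0.0312,0.0085],[0,-0.0366,0.0122],[0,-0.0416,0.0164],[0,-0.046,0.021]], delta_rot=[[0,0,0],[0,0,0],[0,0,0],[0,0,0],[0,0,0],[0,0,0],[0,0,0],[0,0,0]])

```text
clock: 39.2
eef_pos: [0.4283, 0.0818, 0.1256]
tool_rot: [1.0, 0.011, 0.002, -0.0]
ft_force: [-4.1, -1.9, 15.4]
grip_width: 0.0116
```

Run:
```python
from h import *
st();print(rim(50)); im,d,c=snap('top','t5.png')
cv2.imwrite('pics/t5c.png',cv2.resize(im[140:310,90:335],None,fx=3.2,fy=3.2,interpolation=cv2.INTER_CUBIC)[:,:,::-1])
```

```text
t 39.2 pos [0.4283 0.0818 0.1256] yaw 1.3 tilt 0.23 w 0.0116 F [-4.1 -1.9 15.4] q6 1.74
[0.42757267 0.08146267 0.12156726]
```

View pics/t5c.png

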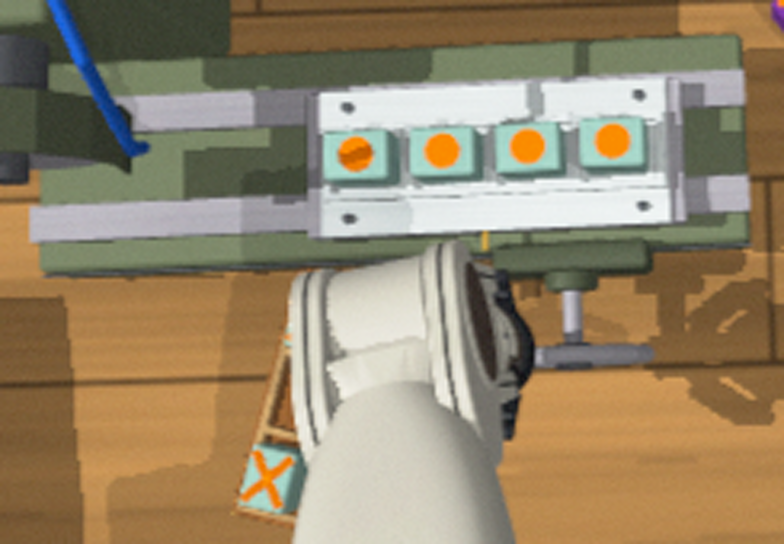

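The table moved about 28 mm and the blanks are steady. Release, go back and re-grip.

jog_arm(jaw=[0.55,0.55,0.55,0.55,0.55,0.55,0.55,0.55], linear=[[0,0,0],[0,0,0],[0,0,0],[0,0,-0.02],[0,0,-0.05],[0,0,-0.08],[0,0.03,-0.08],[0,0.06,-0.08]], delta_rot=[[0,0,0],[0,0,0],[0,0,0],[0,0,0],[0,0,0],[0,0,0],[0,0,0],[0,0,0]])

```text
clock: 39.92
eef_pos: [0.4304, 0.0217, 0.2052]
tool_rot: [1.0, 0.013, 0.003, -0.0]
ft_force: [0.2, -0.9, -1.5]
grip_width: 0.0386
```

Run:
```python
from h import *
st();im,d,c=snap('wrist','w17.png');plan(rim(-50),1.2)
```

```text
t 39.92 pos [0.4304 0.0217 0.2052] yaw 1.5 tilt 0.32 w 0.0386 F [ 0.2 -0.9 -1.5] q6 1.59
cur yaw 1.1 -> 1.2  shift [-0.0009  0.0268  0.0827] rot [ 0.22 -0.16 -0.05] q6 1.59
```

View pics/w17.png

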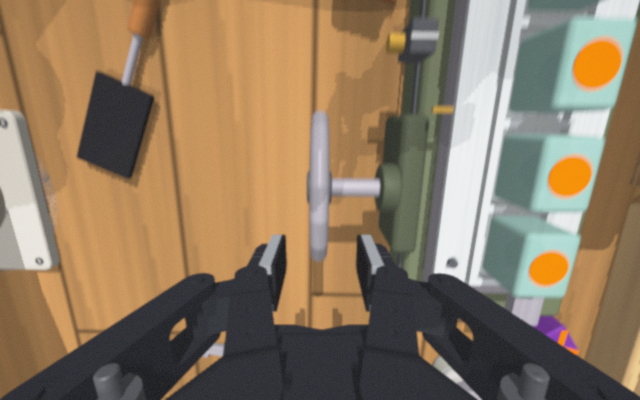

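The pointer is at (434,109) and the dog's white line at (424,35). I'll measure the gap.

```bash
cat >> h.py <<'E'
def gap(c,pu,du):
    p=onz(c,*pu,.100);d=onz(c,*du,.099)
    g=np.radians(1.2);Y=np.array([-np.sin(g),np.cos(g)])
    print('ptr',p[:2].round(4),'dog',d[:2].round(4),'gap to go',round((d-p)[:2]@Y,4))
E
python3 - <<'E'
from h import *
gap(bot.calibration('wrist'),(434,109),(424,35)); arc(-50,50,16)
a=cv2.imread('pics/w17.png')[10:130,380:470]; cv2.imwrite('pics/w17c.png',cv2.resize(a,None,fx=5,fy=5,interpolation=cv2.INTER_CUBIC))
E
```

```text
ptr [0.5162 0.0966] dog [0.5025 0.1482] gap to go 0.0518
[[0.0, -0.0045, -0.0048], [0.0, -0.0094, -0.0091], [0.0001, -0.0148, -0.0128], [0.0001, -0.0205, -0.0159], [0.0001, -0.0266, -0.0184], [0.0001, -0.0329, -0.0201], [0.0001, -0.0394, -0.0212], [0.0002, -0.0459, -0.0216], [0.0002, -0.0524, -0.0213], [0.0002, -0.0589, -0.0202], [0.0002, -0.0652, -0.0185], [0.0002, -0.0713, -0.0161], [0.0002, -0.0771, -0.013], [0.0002, -0.0825, -0.0094], [0.0002, -0.0874, -0.0051], [0.0002, -0.0919, -0.0004]]
```

View pics/w17c.png

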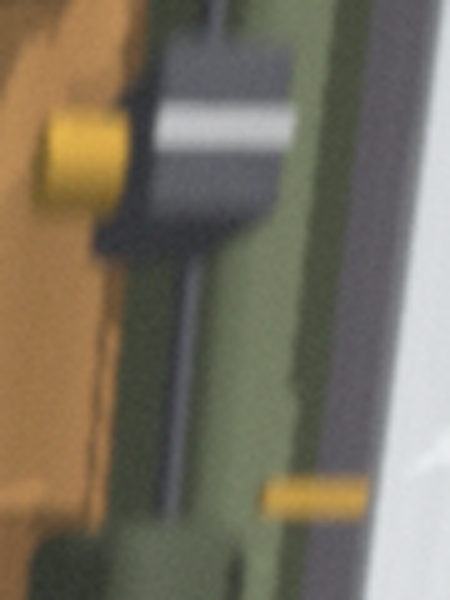

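```bash
sed -i 's/def rim(deg,dz=.002)/def rim(deg,dz=-.001)/' h.py
python3 - <<'E'
from h import *
st();plan(rim(-55),1.2)
E
```

```text
t 39.97 pos [0.4293 0.0167 0.2042] yaw 1.1 tilt 0.27 w 0.0385 F [-1.  -3.8 -0.9] q6 1.59
cur yaw 1.1 -> 1.2  shift [-0.0009  0.03    0.0899] rot [ 0.22 -0.16 -0.05] q6 1.59
```

jog_arm(jaw=[0.55,0.55,0.55,0.55,0.55,0.55,0.55,0.55], linear=[[0,0.033,0],[0,0.033,0],[0,0.033,0.02],[0,0.033,0.04],[0,0.033,0.06],[0,0.033,0.07],[0,0.033,0.07],[0,0.033,0.07]], delta_rot=[[0,0,0],[0,0,0],[0,0,0],[0,0,0],[0,0,0],[0,0,0],[0,0,0],[0,0,0]])

```text
clock: 40.63
eef_pos: [0.4288, -0.0115, 0.1325]
tool_rot: [1.0, 0.011, -0.001, -0.0]
ft_force: [0.4, 0.0, 0.1]
grip_width: 0.0385
```

Run:
```python
from h import *
st();plan(rim(-55),1.2)
```

```text
t 40.63 pos [ 0.4288 -0.0115  0.1325] yaw 1.3 tilt 0.1 w 0.0385 F [0.4 0.  0.1] q6 1.52
cur yaw 1.3 -> 1.2  shift [0.0005 0.0022 0.0181] rot [-0.02  0.1   0.08] q6 1.52
```

jog_arm(jaw=[0.55,0.55,0.55,0.55,1,1,1,1], linear=[[0,0.002,0.01],[0,0.002,0.018],[0,0.002,0.018],[0,0.002,0.018],[0,0.002,0.018],[0,0.002,0.018],[0,0.002,0.018],[0,0.002,0.018]], delta_rot=[[0,0,0],[0,0,0],[0,0,0],[0,0,0],[0,0,0],[0,0,0],[0,0,0],[0,0,0]])

```text
clock: 41.3
eef_pos: [0.4298, -0.0137, 0.1156]
tool_rot: [1.0, 0.011, 0.001, -0.0]
ft_force: [0.4, -0.4, 3.8]
grip_width: 0.0122
```

Run:
```python
from h import *
st();print(rim(-55));arc(-55,0);arc(0,55)
```

```text
t 41.3 pos [ 0.4298 -0.0137  0.1156] yaw 1.3 tilt 0.07 w 0.0122 F [ 0.4 -0.4  3.8] q6 1.52
[ 0.42928468 -0.01364912  0.11441459]
[[0.0, -0.0045, -0.0056], [0.0001, -0.0096, -0.0107], [0.0001, -0.0153, -0.0151], [0.0001, -0.0214, -0.0188], [0.0001, -0.028, -0.0217], [0.0002, -0.0349, -0.0239], [0.0002, -0.042, -0.0252], [0.0002, -0.0492, -0.0256]]
[[0.0, -0.0072, 0.0004], [0.0001, -0.0143, 0.0017], [0.0001, -0.0211, 0.0038], [0.0001, -0.0277, 0.0068], [0.0001, -0.0339, 0.0105], [0.0001, -0.0396, 0.0149], [0.0002, -0.0447, 0.0199], [0.0002, -0.0492, 0.0256]]
```

jog_arm(jaw=[1,1,1,1,1,1,1,1], linear=[[0,-0.0045,-0.0056],[0,-0.0096,-0.0107],[0,-0.0153,-0.0151],[0,-0.0214,-0.0188],[0,-0.028,-0.0217],[0,-0.0349,-0.0239],[0,-0.042,-0.0252],[0,-0.0492,-0.0256]], delta_rot=[[0,0,0],[0,0,0],[0,0,0],[0,0,0],[0,0,0],[0,0,0],[0,0,0],[0,0,0]])

```text
clock: 41.97
eef_pos: [0.4291, 0.0323, 0.1408]
tool_rot: [1.0, 0.01, 0.001, 0.005]
ft_force: [3.0, -11.6, 0.1]
grip_width: 0.0118
```

jog_arm(jaw=[1,1,1,1,1,1,1,1], linear=[[0,-0.0072,0.0004],[0,-0.0143,0.0017],[0,-0.0211,0.0038],[0,-0.0277,0.0068],[0,-0.0339,0.0105],[0,-0.0396,0.0149],[0,-0.0447,0.0199],[0,-0.0492,0.0256]], delta_rot=[[0,0,0],[0,0,0],[0,0,0],[0,0,0],[0,0,0],[0,0,0],[0,0,0],[0,0,0]])

```text
clock: 42.63
eef_pos: [0.4283, 0.0837, 0.1168]
tool_rot: [1.0, 0.011, 0.002, 0.002]
ft_force: [-2.9, -0.8, 13.3]
grip_width: 0.0122
```

jog_arm(jaw=[0.55,0.55,0.55,0.55,0.55,0.55,0.55,0.55], linear=[[0,0,0],[0,0,0],[0,0,-0.03],[0,0,-0.06],[0,0.03,-0.09],[0,0.06,-0.09],[0,0.06,-0.09],[0,0.06,-0.09]], delta_rot=[[0,0,0],[0,0,0],[0,0,0],[0,0,0],[0,0,0],[0,0,0],[0,0,0],[0,0,0]])

```text
clock: 43.3
eef_pos: [0.4285, 0.0237, 0.2053]
tool_rot: [1.0, 0.01, 0.0, -0.0]
ft_force: [0.2, 0.2, 0.1]
grip_width: 0.0382
```

Run:
```python
from h import *
st();im,d,c=snap('wrist','w18.png');np.savez('w18.npz',c=c);plan(rim(-50),1.2)
a=im[0:130,370:470]; cv2.imwrite('pics/w18c.png',cv2.resize(a,None,fx=4.5,fy=4.5,interpolation=cv2.INTER_CUBIC)[:,:,::-1])
```

```text
t 43.3 pos [0.4285 0.0237 0.2053] yaw 1.1 tilt 0.05 w 0.0382 F [0.2 0.2 0.1] q6 1.61
cur yaw 1.2 -> 1.2  shift [0.0005 0.0349 0.0861] rot [-0.04  0.04 -0.01] q6 1.61
```

View pics/w18.png

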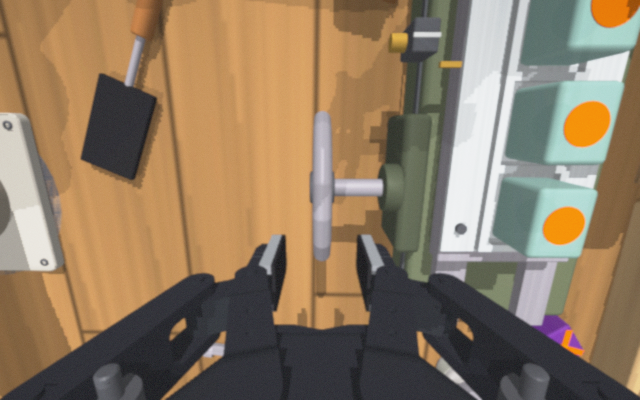

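View pics/w18c.png

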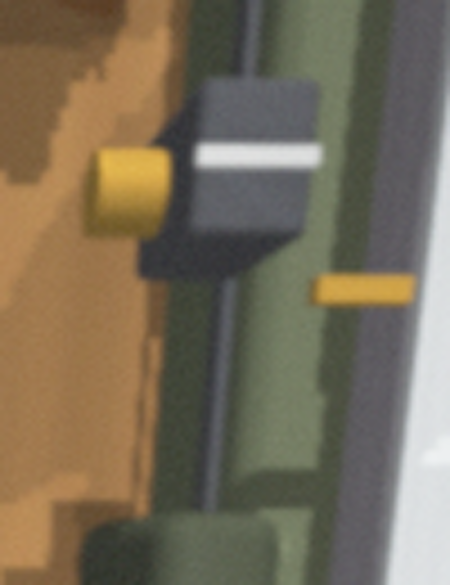

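Run:
```python
from h import *
gap(np.load('w18.npz',allow_pickle=True)['c'].item(),(440,63.5),(427,34))
```

```text
ptr [0.516  0.1367] dog [0.5041 0.1567] gap to go 0.0202
```

20 mm to go. The last stroke turned about 19° less than commanded, so this one gets −45→+20, measured while still holding the rim.

Run:
```python
from h import *
plan(rim(-45),1.2);arc(-45,0);arc(0,20,4)
```

```text
cur yaw 1.2 -> 1.2  shift [0.0005 0.0313 0.0822] rot [-0.04  0.04 -0.01] q6 1.61
[[0.0, -0.0044, -0.004], [0.0, -0.0091, -0.0075], [0.0, -0.0142, -0.0105], [0.0, -0.0195, -0.013], [0.0001, -0.025, -0.015], [0.0001, -0.0307, -0.0164], [0.0001, -0.0366, -0.0173], [0.0001, -0.0424, -0.0175]]
[[0.0, -0.0052, 0.0002], [0.0, -0.0104, 0.0009], [0.0, -0.0155, 0.0021], [0.0001, -0.0205, 0.0036]]
```

jog_arm(jaw=[0.55,0.55,0.55,0.55,0.55,0.55,0.55,0.55], linear=[[0,0.031,0],[0,0.031,0.01],[0,0.031,0.035],[0,0.031,0.06],[0,0.031,0.075],[0,0.031,0.082],[0,0.031,0.082],[0,0.031,0.082]], delta_rot=[[0,0,0],[0,0,0],[0,0,0],[0,0,0],[0,0,0],[0,0,0],[0,0,0],[0,0,0]])

```text
clock: 44.02
eef_pos: [0.429, -0.0058, 0.1227]
tool_rot: [1.0, 0.012, -0.001, -0.0]
ft_force: [-0.4, -0.1, 1.4]
grip_width: 0.0383
```

jog_arm(jaw=[1,1,1,1,1,1,1,1], linear=[[0,0,0],[0,0,0],[0,0,0],[0,0,0],[0,0,0],[0,0,0],[0,0,0],[0,0,0]], delta_rot=[[0,0,0],[0,0,0],[0,0,0],[0,0,0],[0,0,0],[0,0,0],[0,0,0],[0,0,0]])

```text
clock: 44.68
eef_pos: [0.4297, -0.0063, 0.124]
tool_rot: [1.0, 0.011, 0.001, -0.0]
ft_force: [-1.7, 0.3, 6.4]
grip_width: 0.0121
```

jog_arm(jaw=[1,1,1,1,1,1,1,1], linear=[[0,-0.0044,-0.004],[0,-0.0091,-0.0075],[0,-0.0142,-0.0105],[0,-0.0195,-0.013],[0,-0.025,-0.015],[0,-0.0307,-0.0164],[0,-0.0366,-0.0173],[0,-0.0424,-0.0175]], delta_rot=[[0,0,0],[0,0,0],[0,0,0],[0,0,0],[0,0,0],[0,0,0],[0,0,0],[0,0,0]])

```text
clock: 45.35
eef_pos: [0.4291, 0.0328, 0.1397]
tool_rot: [1.0, 0.01, 0.001, 0.005]
ft_force: [4.1, -10.1, -7.3]
grip_width: 0.012
```

jog_arm(jaw=[1,1,1,1,1,1,1,1], linear=[[0,-0.0052,0.0002],[0,-0.0104,0.0009],[0,-0.0155,0.0021],[0,-0.0205,0.0036],[0,-0.0205,0.0036],[0,-0.0205,0.0036],[0,-0.0205,0.0036],[0,-0.0205,0.0036]], delta_rot=[[0,0,0],[0,0,0],[0,0,0],[0,0,0],[0,0,0],[0,0,0],[0,0,0],[0,0,0]])

```text
clock: 46.02
eef_pos: [0.4287, 0.0544, 0.1368]
tool_rot: [1.0, 0.01, 0.001, 0.003]
ft_force: [2.2, -7.6, -2.4]
grip_width: 0.0118
```

Run:
```python
from h import *
st();print(rim(20));im,d,c=snap('wrist','w19.png');np.savez('w19.npz',c=c)
```

```text
t 46.02 pos [0.4287 0.0544 0.1368] yaw 1.2 tilt 0.35 w 0.0118 F [ 2.2 -7.6 -2.4] q6 1.68
[0.42803062 0.05602121 0.13638156]
```

View pics/w19.png

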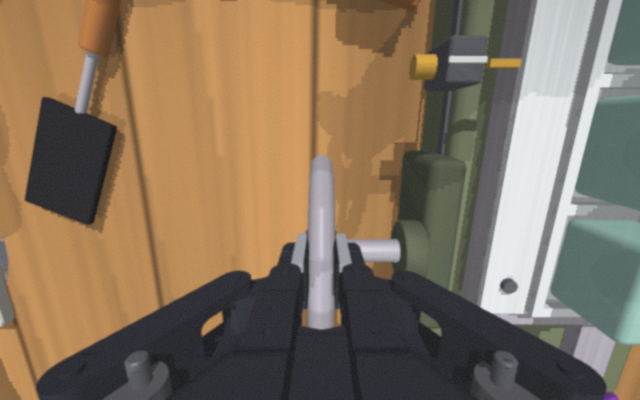

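Run:
```python
from h import *
a=cv2.imread('pics/w19.png')[20:110,410:530]; cv2.imwrite('pics/w19c.png',cv2.resize(a,None,fx=6,fy=6,interpolation=cv2.INTER_CUBIC))
gap(np.load('w19.npz',allow_pickle=True)['c'].item(),(489,62.5),(468,59.5))
```

```text
ptr [0.5155 0.1547] dog [0.5046 0.1561] gap to go 0.0016
```

View pics/w19c.png

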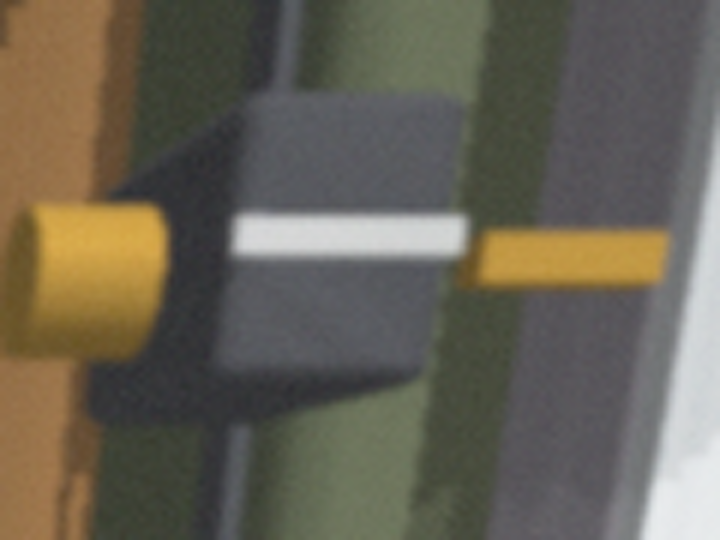

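About 2 mm short. Nudging 5 mm further round the rim.

jog_arm(jaw=[1,1,1,1,1,1,1,1], linear=[[0,-0.0015,0.0006],[0,-0.003,0.0012],[0,-0.005,0.002],[0,-0.005,0.002],[0,-0.005,0.002],[0,-0.005,0.002],[0,-0.005,0.002],[0,-0.005,0.002]], delta_rot=[[0,0,0],[0,0,0],[0,0,0],[0,0,0],[0,0,0],[0,0,0],[0,0,0],[0,0,0]])

```text
clock: 46.73
eef_pos: [0.4287, 0.059, 0.1354]
tool_rot: [1.0, 0.01, 0.001, 0.003]
ft_force: [1.6, -8.8, 0.2]
grip_width: 0.0122
```

Run:
```python
from h import *
st();im,d,c=snap('wrist','w20.png');np.savez('w20.npz',c=c)
a=im[20:110,410:530]; cv2.imwrite('pics/w20c.png',cv2.resize(a,None,fx=6,fy=6,interpolation=cv2.INTER_CUBIC)[:,:,::-1])
```

```text
t 46.73 pos [0.4287 0.059  0.1354] yaw 1.2 tilt 0.41 w 0.0122 F [ 1.6 -8.8  0.2] q6 1.69
```

View pics/w20c.png

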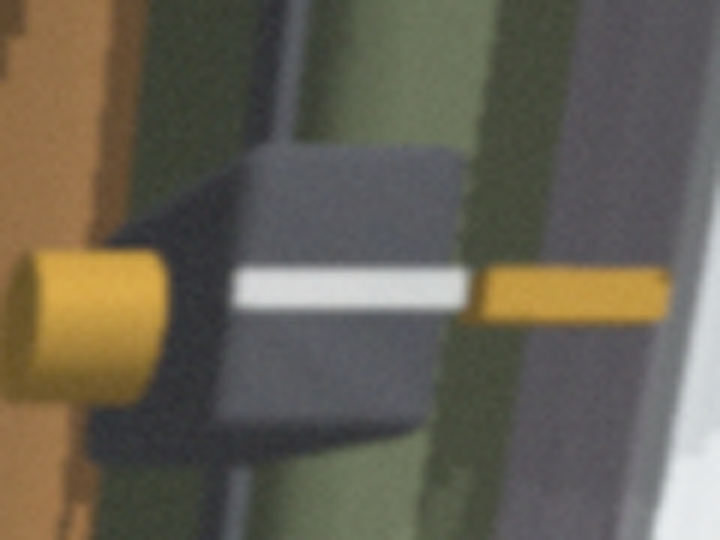

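Now within about 1 mm. Releasing, then lifting clear to verify.

jog_arm(jaw=[0.55,0.55,0.55,0.55,0.55,0.55,0.55,0.55], linear=[[0,0,0],[0,0,0],[0,0,0],[0,0,-0.02],[0,0,-0.05],[0,0,-0.08],[0,0,-0.08],[0,0,-0.08]], delta_rot=[[0,0,0],[0,0,0],[0,0,0],[0,0,0],[0,0,0],[0,0,0],[0,0,0],[0,0,0]])

```text
clock: 47.45
eef_pos: [0.429, 0.0621, 0.2166]
tool_rot: [1.0, 0.011, 0.002, -0.001]
ft_force: [0.1, -0.1, -0.2]
grip_width: 0.0382
```

jog_arm(jaw=[0.55,0.55,0.55,0.55,0.55,0.55,0.55,0.55], linear=[[0,0.02,0],[0.01,0.04,0],[0.03,0.05,0],[0.05,0.05,-0.02],[0.05,0.05,-0.03],[0.05,0.05,-0.03],[0.05,0.05,-0.03],[0.05,0.05,-0.03]], delta_rot=[[0,0,0],[0,0,0],[0,0,0],[0,0,0],[0,0,0],[0,0,0],[0,0,0],[0,0,0]])

```text
clock: 48.12
eef_pos: [0.4774, 0.0129, 0.2432]
tool_rot: [1.0, 0.011, -0.002, -0.0]
ft_force: [0.5, 0.3, -0.1]
grip_width: 0.0384
```

Run:
```python
from h import *
st();im,d,c=snap('wrist','w21.png');np.savez('w21.npz',c=c)
```

```text
t 48.12 pos [0.4774 0.0129 0.2432] yaw 1.3 tilt 0.18 w 0.0384 F [ 0.5  0.3 -0.1] q6 1.57
```

View pics/w21.png

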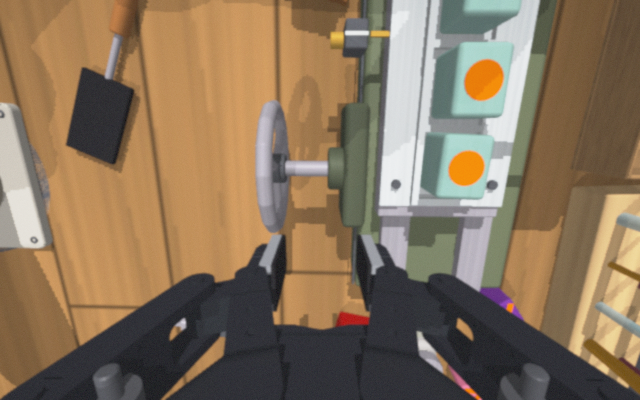

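jog_arm(jaw=[0.55,0.55,0.55,0.55,0.55,0.55,0.55,0.55], linear=[[0.01,-0.03,0],[0.02,-0.06,0],[0.02,-0.09,0],[0.02,-0.1,0],[0.02,-0.1,0],[0.02,-0.1,0],[0.02,-0.1,0],[0.02,-0.1,0]], delta_rot=[[0,0,0],[0,0,0],[0,0,0],[0,0,0],[0,0,0],[0,0,0],[0,0,0],[0,0,0]])

```text
clock: 48.83
eef_pos: [0.4962, 0.1119, 0.2447]
tool_rot: [1.0, 0.01, -0.0, 0.0]
ft_force: [-0.6, -0.2, 0.2]
grip_width: 0.0384
```

Run:
```python
from h import *
st();im,d,c=snap('wrist','w22.png');np.savez('w22.npz',c=c)
print(proj(c,[.51,.156,.1]))
im2,_,c2=snap('scene','s2.png');snap('top','t6.png')
```

```text
t 48.83 pos [0.4962 0.1119 0.2447] yaw 1.2 tilt 0.03 w 0.0384 F [-0.6 -0.2  0.2] q6 1.77
(np.float64(336.74887153399425), np.float64(149.26439623418716))
```

View pics/w22.png

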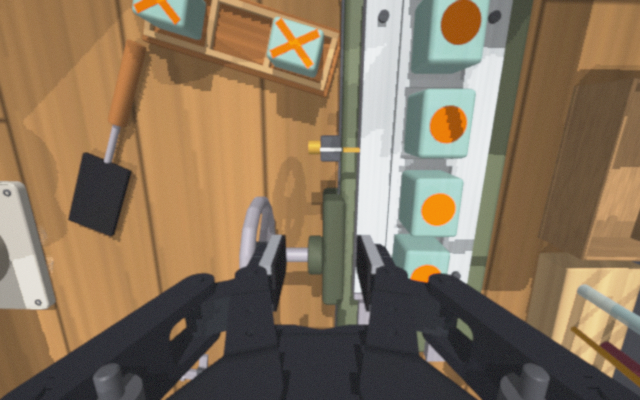

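View pics/s2.png

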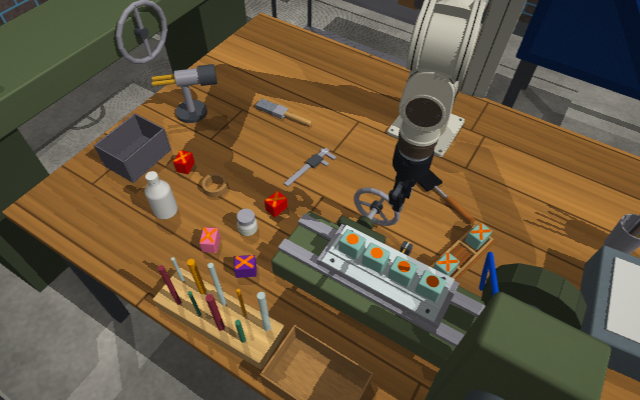

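Run:
```python
from h import *
a=cv2.imread('pics/w22.png')[120:180,295:385]; cv2.imwrite('pics/w22c.png',cv2.resize(a,None,fx=8,fy=8,interpolation=cv2.INTER_CUBIC))
im=cv2.cvtColor(cv2.imread('pics/w22.png'),cv2.COLOR_BGR2RGB);c=np.load('w22.npz',allow_pickle=True)['c'].item()
h=cv2.cvtColor(im,cv2.COLOR_RGB2HSV)
m=(h[...,0]>12)&(h[...,0]<30)&(h[...,1]>140)&(h[...,2]>120); s=np.zeros_like(m);s[135:165,342:360]=1
v,u=np.nonzero(m&s);print('ptr',u.min(),u.max(),v.mean())
w=(h[...,1]<40)&(h[...,2]>170);s[:]=0;s[135:165,318:345]=1
v2,u2=np.nonzero(w&s);print('line',u2.min(),u2.max(),v2.mean())
gap(c,(u.mean(),v.mean()),(u2.mean(),v2.mean()))
```

```text
ptr 343 358 149.5
line 320 340 149.32894736842104
ptr [0.5234 0.1561] dog [0.5031 0.1557] gap to go 0.0001
```

View pics/w22c.png

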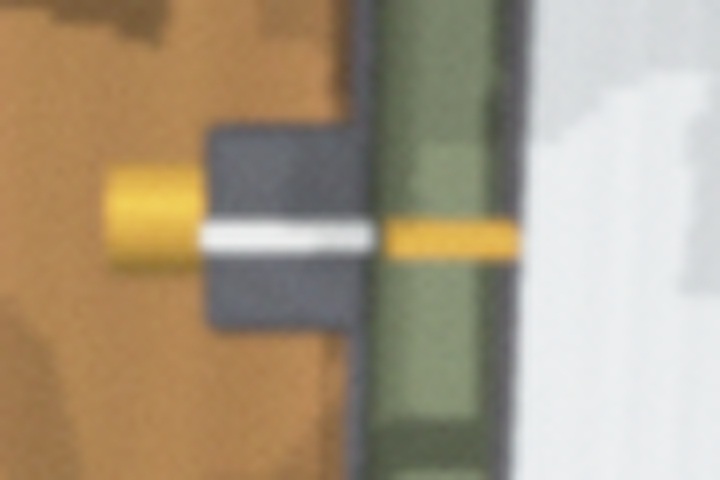

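The pointer is on the line (gap about 0.1 mm). All four dots and both X's stand in nests, and the gripper is clear. Handing in.

Run:
```python
from h import *
st();print(bot.job_done())
```

```text
t 48.98 pos [0.4965 0.1121 0.2449] yaw 1.2 tilt 0.01 w 0.0386 F [-0.3 -0.7 -0.6] q6 1.77
the job is handed in; nothing more can be done
None
```

I sorted all the blanks, wound the table to the stop dog's line, and handed the job in at about 49 s. No verdict is reported.

- **Blanks:** The four dotted blanks each stand in their own table nest. The one loose X blank is in the reject tray, about 2 mm from its nest centre. The X blank already in the tray was left alone; it sits about 5 mm off its nest centre, within the 10 mm allowed. I left the red, pink and purple look-alikes alone.
- **Table:** It took three grips of the handwheel. Each of the first two strokes turned the wheel about 20° less than I moved it, so I measured the gap while holding the third and added a small nudge.
- **Last checks:** The final wrist picture puts the pointer about 0.1 mm from the white line. All six blanks are upright in their nests in the last pictures. The jar, tape roll and caliper look unmoved in the final scene picture, though I didn't measure them. The gripper is clear of everything with near-zero force.

No check failed. The only mismatches were 1–2 mm differences between the cameras and an X grip 7 mm higher than planned, which I corrected for when setting it down.

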